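# Load the soap-shop display for the market

## Task

Load the two display stands for the market. Raise the hold-down lever of the soap stand upright, stack the loose soap bars that lie in front of it squarely in one column on its pad, lengthwise with the pad and edges in line, then lower the lever so that its foot rests on the top bar. Hang every bath brush by its ring on the slanted hooks of the rack, one brush to a hook and pushed down to the root, and leave the stamp, jar and dropper bottle alone.

Things in the scene. Friction and masses are not known exactly. Their poses are not given: they have to be found in the camera images.
- stand: wooden soap-column stand, fixed. Origin: on the table under the centre of its pad; +x runs from the pad to the post at its back, z up. Pad 82 mm (x) by 56 mm (y), top at z = 24 mm; base 190x130 mm. Post at x = 71 to 97 mm, 36 mm wide, with steel cheeks up to z = 143 mm; between them the hold-down lever is pivoted (axis y) at x = 80, z = 125 mm.
- lever (a joint): angle of the hold-down lever, rad. 0: the arm is level, reaching from the pivot over the pad (stand -x); positive raises it, 1.57 is upright, stops at -0.55 and 1.7. Starts down at its stop. Near upright (within 0.1) it stays where left; lower it sinks by its own weight (140 g, 0.13 N m when level). Resting on 3 bars it reads about 0.01, on 2 bars about -0.27.
- lever_grip (a point): centre of the lever's black end grip, 165 mm from the pivot; the grip is 30 mm long along the arm and 16x16 mm across, so it can be pinched across the stand's y axis and will turn between the fingers
- lever_foot (a point): centre of the rubber roller foot (radius 8 mm, 30 mm wide) under the lever arm, 95 mm from the pivot along the arm and 16 mm below its centre line; down, it bears near the middle of the column
- rack: wooden hook rack, fixed: upright back board 280 mm wide, 224 mm high, 16 mm thick on a base that reaches 35 mm in front of it. Origin: on the table below the middle of the board's front face; the front faces the rack's -x, z up. Three steel hooks in a row, 100 mm apart.
- hook_0: straight steel peg, 10 mm thick, 75 mm long with a round end, at rack y = +100 mm. Origin: its root on the board's front face, 165 mm above the table; its z axis runs along the peg towards its tip, forward out of the board and upward at 58 degrees above level; its y axis is the rack's y.
- hook_1: straight steel peg, 10 mm thick, 75 mm long with a round end, at the middle, rack y = 0. Origin: its root on the board's front face, 165 mm above the table; its z axis runs along the peg towards its tip, forward out of the board and upward at 58 degrees above level; its y axis is the rack's y.
- hook_2: straight steel peg, 10 mm thick, 75 mm long with a round end, at rack y = -100 mm. Origin: its root on the board's front face, 165 mm above the table; its z axis runs along the peg towards its tip, forward out of the board and upward at 58 degrees above level; its y axis is the rack's y.
- brush_0: bath brush (all alike; two or three are there), 80 g, lying on its bristles. Origin: underside of the bristles below the block's middle. Block 90 mm (x) by 34 mm (y), from z = 14 to 30 mm; bristles 78x26 mm below it; a short neck 16 mm wide at +x carries the hanging ring. Pinch the block across y at its middle (also the balance point).
- ring_0 (a point): centre of that brush's steel hanging ring: 88 mm along +x from the brush's origin and 22 mm up; opening 26 mm across, wire 5 mm, the hole's axis is the brush's z
- brush_1: bath brush (all alike; two or three are there), 80 g, lying on its bristles. Origin: underside of the bristles below the block's middle. Block 90 mm (x) by 34 mm (y), from z = 14 to 30 mm; bristles 78x26 mm below it; a short neck 16 mm wide at +x carries the hanging ring. Pinch the block across y at its middle (also the balance point).
- ring_1 (a point): centre of that brush's steel hanging ring: 88 mm along +x from the brush's origin and 22 mm up; opening 26 mm across, wire 5 mm, the hole's axis is the brush's z
- brush_2: bath brush (all alike; two or three are there), 80 g, lying on its bristles. Origin: underside of the bristles below the block's middle. Block 90 mm (x) by 34 mm (y), from z = 14 to 30 mm; bristles 78x26 mm below it; a short neck 16 mm wide at +x carries the hanging ring. Pinch the block across y at its middle (also the balance point).
- ring_2 (a point): centre of that brush's steel hanging ring: 88 mm along +x from the brush's origin and 22 mm up; opening 26 mm across, wire 5 mm, the hole's axis is the brush's z
- bar_0: soap bar (all of one size; two or three are there), 54 mm (x) by 80 mm (y) by 26 mm high, 100 g. Origin: centre of its underside as it lies at the start. Either broad face may be up in the column.
- bar_1: soap bar (all of one size; two or three are there), 54 mm (x) by 80 mm (y) by 26 mm high, 100 g. Origin: centre of its underside as it lies at the start. Either broad face may be up in the column.
- bar_2: soap bar (all of one size; two or three are there), 54 mm (x) by 80 mm (y) by 26 mm high, 100 g. Origin: centre of its underside as it lies at the start. Either broad face may be up in the column.
- stamp: turned wooden soap stamp standing beside the work, 36x36x64 mm, bystander. Origin: underside
- jar: pigment jar with wooden lid, 49 mm across, 70 mm high, bystander. Origin: underside
- dropper: amber dropper bottle, 32 mm across, 97 mm high, bystander. Origin: underside
Things that resemble listed ones, but are neither listed nor needed, are in the scene too. What is shaped like the bar_0 but orange or purple is not meant.

How it is judged (in metres and radians):
On the way, in this order (a step that is already met when the one before it is completed fails the run):
1. the lever is raised upright (over 1.4 rad) (value of joint lever above 1.4 rad), for 0.3 s.
2. all the soap bars stand in one column on the pad, let go, with the lever still up (x of bar_0 in the frame of stand between -0.01 and 0.01 m and y of bar_0 in the frame of stand between -0.01 and 0.01 m and z of bar_0 in the frame of stand between 0.018 and 0.108 m and angle between the z axis of each of bar_0, bar_1, bar_2 and the z axis of stand, either way round below 0.1 rad and angle between the y axis of each of bar_0, bar_1, bar_2 and the x axis of stand, either way round below 0.17 rad and x of bar_1 in the frame of stand between -0.01 and 0.01 m and y of bar_1 in the frame of stand between -0.01 and 0.01 m and z of bar_1 in the frame of stand between 0.018 and 0.108 m and x of bar_2 in the frame of stand between -0.01 and 0.01 m and y of bar_2 in the frame of stand between -0.01 and 0.01 m and z of bar_2 in the frame of stand between 0.018 and 0.108 m and value of joint lever above 1.2 rad and contact force between the fingers and bar_0 below 0.1 N and contact force between the fingers and bar_1 below 0.1 N and contact force between the fingers and bar_2 below 0.1 N), for 0.4 s.
3. the lever is lowered and its foot rests on the top bar (x of bar_0 in the frame of stand between -0.01 and 0.01 m and y of bar_0 in the frame of stand between -0.01 and 0.01 m and z of bar_0 in the frame of stand between 0.018 and 0.108 m and angle between the z axis of each of bar_0, bar_1, bar_2 and the z axis of stand, either way round below 0.1 rad and angle between the y axis of each of bar_0, bar_1, bar_2 and the x axis of stand, either way round below 0.17 rad and x of bar_1 in the frame of stand between -0.01 and 0.01 m and y of bar_1 in the frame of stand between -0.01 and 0.01 m and z of bar_1 in the frame of stand between 0.018 and 0.108 m and x of bar_2 in the frame of stand between -0.01 and 0.01 m and y of bar_2 in the frame of stand between -0.01 and 0.01 m and z of bar_2 in the frame of stand between 0.018 and 0.108 m and (((z of lever_foot in the frame of bar_0 between 0.029 and 0.039 m or z of lever_foot in the frame of bar_0 between -0.013 and -0.003 m) and x of lever_foot in the frame of bar_0 between -0.03 and 0.03 m) or ((z of lever_foot in the frame of bar_1 between 0.029 and 0.039 m or z of lever_foot in the frame of bar_1 between -0.013 and -0.003 m) and x of lever_foot in the frame of bar_1 between -0.03 and 0.03 m) or ((z of lever_foot in the frame of bar_2 between 0.029 and 0.039 m or z of lever_foot in the frame of bar_2 between -0.013 and -0.003 m) and x of lever_foot in the frame of bar_2 between -0.03 and 0.03 m))), for 0.3 s.
At the end, for the whole second after the job is handed in: Soap bars in one flat column on the pad (each within 10 mm of its centre both ways, 0.17 rad of square); the lever's foot on the top bar (within 5 mm); every brush hangs at rest, ring up, ring round a hook (within 14 mm of the peg's line, at most 55 mm from the root), one brush to a hook (all of step 3 and velocity of joint lever between -0.1 and 0.1 rad/s and ((x of ring_0 in the frame of hook_0 between -0.014 and 0.014 m and y of ring_0 in the frame of hook_0 between -0.014 and 0.014 m and z of ring_0 in the frame of hook_0 between -0.005 and 0.055 m) or (x of ring_0 in the frame of hook_1 between -0.014 and 0.014 m and y of ring_0 in the frame of hook_1 between -0.014 and 0.014 m and z of ring_0 in the frame of hook_1 between -0.005 and 0.055 m) or (x of ring_0 in the frame of hook_2 between -0.014 and 0.014 m and y of ring_0 in the frame of hook_2 between -0.014 and 0.014 m and z of ring_0 in the frame of hook_2 between -0.005 and 0.055 m)) and angle between each of brush_0, brush_1, brush_2's own x axis and vertical below 0.7 rad and linear speed of each of brush_0, brush_1, brush_2 below 0.05 m/s and ((x of ring_1 in the frame of hook_0 between -0.014 and 0.014 m and y of ring_1 in the frame of hook_0 between -0.014 and 0.014 m and z of ring_1 in the frame of hook_0 between -0.005 and 0.055 m) or (x of ring_1 in the frame of hook_1 between -0.014 and 0.014 m and y of ring_1 in the frame of hook_1 between -0.014 and 0.014 m and z of ring_1 in the frame of hook_1 between -0.005 and 0.055 m) or (x of ring_1 in the frame of hook_2 between -0.014 and 0.014 m and y of ring_1 in the frame of hook_2 between -0.014 and 0.014 m and z of ring_1 in the frame of hook_2 between -0.005 and 0.055 m)) and ((x of ring_2 in the frame of hook_0 between -0.014 and 0.014 m and y of ring_2 in the frame of hook_0 between -0.014 and 0.014 m and z of ring_2 in the frame of hook_0 between -0.005 and 0.055 m) or (x of ring_2 in the frame of hook_1 between -0.014 and 0.014 m and y of ring_2 in the frame of hook_1 between -0.014 and 0.014 m and z of ring_2 in the frame of hook_1 between -0.005 and 0.055 m) or (x of ring_2 in the frame of hook_2 between -0.014 and 0.014 m and y of ring_2 in the frame of hook_2 between -0.014 and 0.014 m and z of ring_2 in the frame of hook_2 between -0.005 and 0.055 m)) and distance between ring_0 and ring_1 above 0.05 m and distance between each of ring_0, ring_1 and ring_2 above 0.05 m); the robot touches nothing.
It fails at once if the wooden stamp is pushed more than 4 cm or knocked over (distance of stamp from where it was at the start of the episode above 0.04 m or angle between stamp's own z axis and vertical above 0.5 rad).
It fails at once if the pigment jar is pushed more than 4 cm or knocked over (distance of jar from where it was at the start of the episode above 0.04 m or angle between jar's own z axis and vertical above 0.5 rad).
It fails at once if the dropper bottle is pushed more than 4 cm or knocked over (distance of dropper from where it was at the start of the episode above 0.04 m or angle between dropper's own z axis and vertical above 0.5 rad).
Of bar_0, bar_1, bar_2 only 2 to 3 are there at a start; the rules pass over those that are not, and their reading is None.
Of brush_0, brush_1, brush_2 only 2 to 3 are there at a start; the rules pass over those that are not, and their reading is None.
At some moment in a run one of brush_0, brush_1, brush_2 may be knocked a few centimetres aside while the robot is not near it.
Once in a run the grip may slacken for a moment while it holds something.
It also fails if it takes over 210 s, if anything falls off the work surface, if the arm or the gripper's body presses on something with over 40 N, if the wrist force passes 120 N, or if a joint passes its speed limit or range.

## Robot

A 6-joint arm with a two-finger parallel gripper is mounted at the origin on a cart in front of the work surface, level with it; the furniture and walls round the work are solid. World frame = base frame: x ahead of the robot, y to its left, z up, the work surface at z = 0. Lengths are in mm, angles in rad, forces in N, time in s.
With the tool pointing down it reaches from about 400 to 925 mm from the base axis. Payload 3.4 kg.
Tool frame: the origin (TCP) lies at the centre of the arm's flange, where the gripper is bolted on; the fingertips stand 173 mm ahead of it and the grasp point (between the pads) lies 155 mm ahead of it; z points along the fingers, y is the direction in which the jaws open and shut (so a half turn about z gives the same grasp; the last joint's range is limited). The gripper opens to 85 mm and grips with 20 to 120 N. Pads are 22 mm wide; open, the fingers measure 114 mm over their backs; the gripper's body (76 mm by 85 mm) begins 54 mm behind the grasp point. The pads swing forward as they close: fully open they stand 13 mm farther back than shut.
Start: joints at [-1.331, 0.307, 1.506, -0, 1.328, -0.073], TCP at [176.918, -547.113, 404.705] pointing down, gripper open.
Joint ranges: [-3.12, 3.12], [-1.05, 2.28], [0.14, 2.33], [-1.42, 4.57], [0.1, 2.73], [-2.68, 2.68]. Speed limits (rad/s): [2.57, 2.57, 3.14, 3.14, 3.14, 3.14].

## Interface

Orientations are given as [roll, pitch, yaw] about the fixed x, y, z axes, in that order (R = Rz(yaw) Ry(pitch) Rx(roll)).
In Python, from bench import status, capture, camera_model, bot gives the robot as it stands.
- The arm moves only by the shell command python3 -m creep 'ROWS' [FORCE]. ROWS is JSON, a list of rows, each an object of numbers: "dx", "dy", "dz": the shift along the world's x, y, z in mm; "wx", "wy", "wz": the turn, a rotation vector about the world's x, y, z in degrees; "grip": the opening, from 0 (shut) to 1 (fully open). A call has 1 to 12 rows; each row is the pose to reach, as a shift and turn from the pose commanded when the call began; what a row does not reach only later rows make up. A row lasts 1/12 s, in which the tool goes at most 41.7 mm and 7.16 degrees, less where a joint would pass 70% of its speed; a pose out of reach is approached as far as the arm can. A call with a gripper value outside its range is refused whole. The fingers move at their own pace and stop on an object; FORCE is the grip in N (left out, the last holds). Time passes only in rows, so rows that repeat a pose let the fingers close. It gives the time, the measured TCP pose, the force and the opening at its end, in the units of the state.
- status.read_state(): the state, without advancing time (a new reading comes with each control period).
- capture(name): name is "scene" or "top"; returns the picture (400x640x3 uint8, blue, green, red); there is no depth.
- camera_model(name): a dict with "mtx" (3x3 intrinsics, pixels), "R" (3x3) and "t" (3): a world point X has camera coordinates R X + t. Camera axes: x right, y down, z forward; pixel columns grow to the right and rows downward; lengths in mm; the calibration is good to about 2 mm. A picture is of the moment at which its call begins. camera_model takes no time and is no camera call.
- bot.sign_off(): hands the job in, once; it reports no verdict.
The state is a dict: "time": time; "joints": joint angles; "joint_vel": joint speeds; "tau": joint torques, N m; "tcp_pos": TCP position; "tool_rot": TCP orientation; "force": force on the tool from outside, world axes, zero at the start; "moment": the same for the moment, N m; "gripper_width": finger opening in mm.
Only numpy, scipy, OpenCV 4.12 (cv2) and the standard library are available. Lean on these libraries where they do the work, as an engineer would, in place of code of your own. Each camera call takes 0.05 s, during which the arm holds its last target. There are 200 camera calls.

## Working session

There is one attempt and no reset: what is moved stays moved. The work goes in short steps, Python scripts to look and compute and a shell command to move; the robot and the scene stay as the last step left them, time stands still between calls to the robot, and variables do not carry over. Pictures are saved under pics/ and viewed, about 12 in all and at most 16, crops included, and the job is handed in when it is done.

```bash
ls; mkdir -p pics
python3 - <<'E'
from bench import status,capture,camera_model,bot
import cv2
for n in("scene","top"):
    cv2.imwrite(f"pics/{n}0.png",capture(n)); m=camera_model(n); print(n,m)
print(status.read_state())
E
```

```text
pics
scene {'mtx': array([[412.47448378,   0.        , 316.85179863],
       [  0.        , 412.47448378, 197.55232822],
       [  0.        ,   0.        ,   1.        ]]), 'R': array([[-0.61314424, -0.78995207,  0.0054644 ],
       [-0.48954678,  0.37452889, -0.78744654],
       [ 0.61999846, -0.48549339, -0.61635873]]), 't': array([295.77149965, 346.34964669, 951.14635941])}
top {'mtx': array([[504.49107155,   0.        , 315.26945571],
       [  0.        , 504.49107155, 202.19576095],
       [  0.        ,   0.        ,   1.        ]]), 'R': array([[ 0.01920108, -0.9997824 ,  0.00815347],
       [-0.98632386, -0.02027653, -0.16356684],
       [ 0.16369657, -0.00490131, -0.98649856]]), 't': array([ -17.87362106,  527.08726682, 1457.46683934])}
{'time': 0.1, 'joints': array([-1.33149421e+00,  3.07480960e-01,  1.50754955e+00,  4.71974529e-06,
        1.32840762e+00, -7.35318823e-02]), 'joint_vel': array([ 0.00053321, -0.0014361 , -0.00287095,  0.00032114, -0.00094189,
       -0.0014916 ]), 'tau': array([ 2.71640019e-04, -4.58527887e+01, -2.52608335e+01, -2.14562004e-05,
        5.51081976e-03,  5.07519530e-06]), 'tcp_pos': array([ 176.84530729, -546.79937546,  403.88016953]), 'tool_rot': array([-3.13975250e+00, -1.40146378e-04,  3.12832733e-01]), 'force': array([ 0.18584174, -0.12343947,  0.18467103]), 'moment': array([-0.03001302, -0.01605235, -0.01754797]), 'gripper_width': 85.2548840970615}
```

View pics/scene0.png

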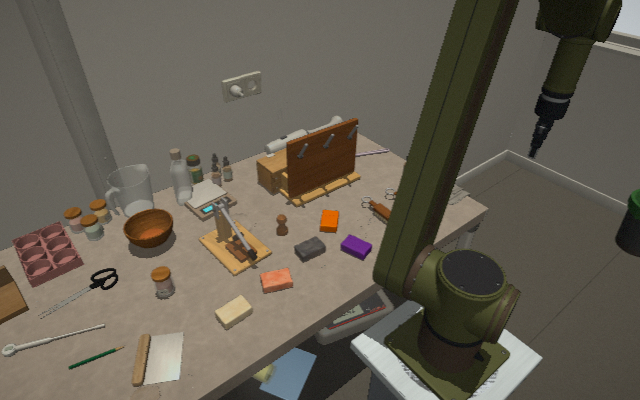

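View pics/top0.png

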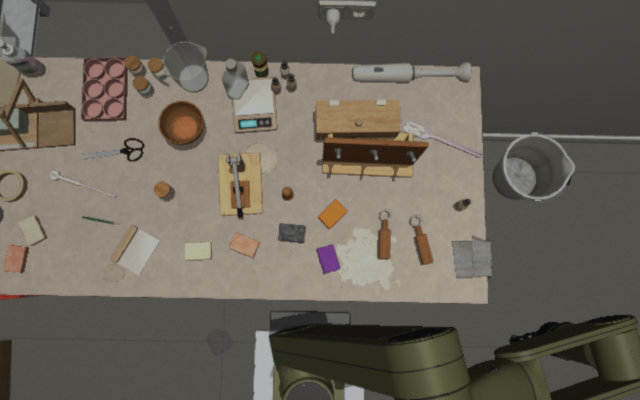

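The top view shows the stand at (240,185), the rack at (372,150) and two brushes at (385,238) and (424,243), with their rings toward the rack. Candidates for the soap bars:
- cream (198,251), salmon (244,244) and charcoal (292,233) lie in front of the stand
- orange (333,213) and purple (329,259) are decoys
- (31,231) and (15,258) are far off to the left

I choose the first three and check them in a close crop.

```bash
cat > h.py <<'E'
import numpy as np, cv2
from bench import status,capture,camera_model,bot
def w(n,u,v,z):
    m=camera_model(n); R=np.array(m["R"]);t=np.array(m["t"])
    c=-R.T@t; d=R.T@np.linalg.solve(m["mtx"],[u,v,1]); return c+d*(z-c[2])/d[2]
def p(n,X):
    m=camera_model(n); q=m["mtx"]@(np.array(m["R"])@np.array(X,float)+m["t"]); return q[:2]/q[2]
def tri(a,b):
    A=[];B=[]
    for n,q in(("scene",a),("top",b)):
        m=camera_model(n);P=m["mtx"]@np.c_[m["R"],m["t"]]
        A.append(P)
    X=cv2.triangulatePoints(A[0],A[1],np.array(a,float),np.array(b,float)).ravel();return X[:3]/X[3]
def crop(n,img,x0,y0,x1,y1,k,f):
    c=cv2.resize(img[y0:y1,x0:x1],None,fx=k,fy=k,interpolation=cv2.INTER_CUBIC)
    for x in range((x0+9)//10*10,x1,10):cv2.putText(c,str(x) if x%20==0 else "|",((x-x0)*k,9),0,.3,(255,255,255),1)
    for y in range((y0+9)//10*10,y1,10):cv2.putText(c,str(y),(0,(y-y0)*k+4),0,.3,(255,255,255),1)
    cv2.imwrite("pics/"+f,c)
E
python3 - <<'E'
from h import *
s=cv2.imread("pics/top0.png")
crop("top",s,180,130,340,275,5,"c1.png")
crop("top",s,310,125,480,270,4,"c2.png")
E
```

```text
(no output)
```

View pics/c1.png

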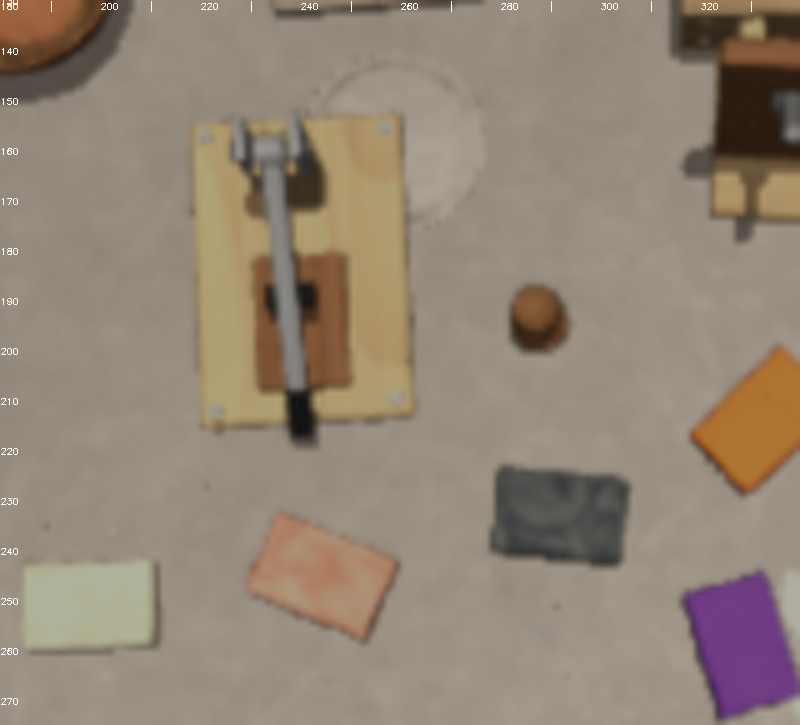

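View pics/c2.png

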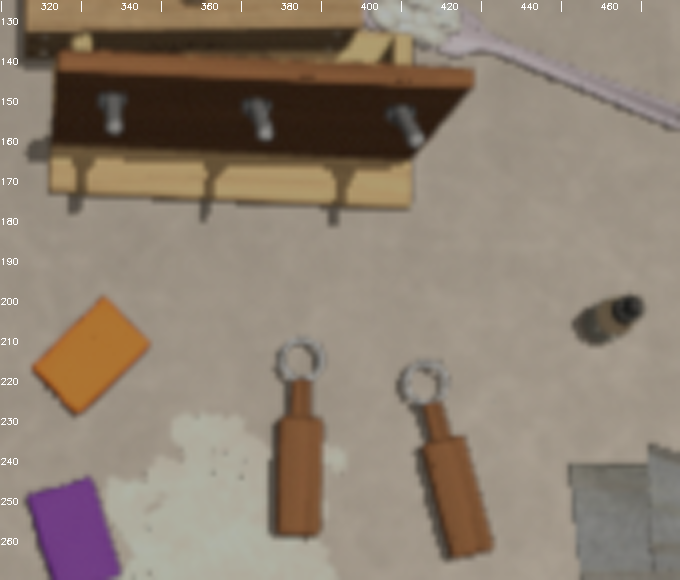

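```bash
cat > m.py <<'E'
from h import *
from scipy.optimize import least_squares
s=cv2.imread("pics/top0.png"); hsv=cv2.cvtColor(s,cv2.COLOR_BGR2HSV)
def rect(x0,y0,x1,y1,mask,z,k=6):
    m=cv2.resize(mask[y0:y1,x0:x1].astype(np.float32),None,fx=k,fy=k,interpolation=cv2.INTER_LINEAR)>.5
    cs,_=cv2.findContours(m.astype(np.uint8),0,1); c=max(cs,key=cv2.contourArea)
    b=cv2.boxPoints(cv2.minAreaRect(c)); b=(b+.5)/k-.5+[x0,y0]
    P=np.array([w("top",*q,z)[:2] for q in b]); e=[P[1]-P[0],P[2]-P[1]]
    L=[np.linalg.norm(q) for q in e]; i=int(np.argmax(L)); a=np.degrees(np.arctan2(e[i][1],e[i][0]))%180
    print(P.mean(0).round(1),np.round(L,1),"long axis deg",a.round(1)); return P.mean(0),a
if __name__=="__main__":
    g=s.astype(int)
    H,S,V=[hsv[...,i].astype(int) for i in range(3)]
    rect(180,236,218,266,(g[...,1]>g[...,0]+30)&(V>150),26)
    rect(225,228,266,262,(g[...,2]-g[...,1]>35),26)
    rect(272,218,312,248,(V<105),26)
    br=(S>110)&(g[...,2]-g[...,0]>35)
    rect(374,225,396,262,br,30); rect(410,230,440,268,br,30)
    print("rings",w("top",385,214.5,24.5).round(1),w("top",415.8,220.2,24.5).round(1))
    pad=[(249.4,180.8,41,-28),(250,207.2,-41,-28),(232,207.6,-41,28),(231.6,181.4,41,28)]
    base=[(218.4,155,1,1),(260,152.8,1,-1),(262.4,213.2,-1,-1),(220.4,215.6,-1,1)]
    def f(x):
        c,n=np.cos(x[2]),np.sin(x[2]);T=lambda a,b,z:(x[0]+c*a-n*b,x[1]+n*a+c*b,z);r=[]
        for u,v,a,b in pad:r+=list(p("top",T(a,b,24))-[u,v])
        for u,v,a,b in base:r+=list(p("top",T(x[3]+95*a,65*b,x[4]))-[u,v])
        return r
    o=least_squares(f,[690,220,0,20,16]);print("stand",o.x.round(3),np.round(o.fun,1))
    hk=[(338.5,157.5,100),(376.5,159,0),(413.75,160.5,-100)]
    tp=[(324.25,142.5,140),(428.25,147,-140)]
    def f2(x):
        c,n=np.cos(x[2]),np.sin(x[2]);T=lambda a,b,z:(x[0]+c*a-n*b,x[1]+n*a+c*b,z);r=[]
        for u,v,y in hk:r+=list(p("top",T(-39.7,y,228))-[u,v])
        for u,v,y in tp:r+=list(p("top",T(0,y,224))-[u,v])
        return r
    o=least_squares(f2,[750,-130,0]);print("rack",o.x.round(3),np.round(o.fun,1))
    for X in ((0,0,0),):pass
    print("bystanders",w("top",287,194,32).round(),w("top",463,203,50).round(),w("top",163,190,50).round())
E
python3 m.py
```

```text
[360.  338.1] [8.9 3.8] long axis deg 118.1
[399.8 201.7] [49.1 80. ] long axis deg 68.9
[436.2  61.7] [55.8 81.3] long axis deg 85.4
[ 415.8 -213.6] [100.5  32.4] long axis deg 179.9
[ 404.3 -329.3] [ 34.5 104.1] long axis deg 14.4
rings [ 497.3 -217.7   24.5] [ 481.9 -310.1   24.5]
stand [5.50399e+02 2.18665e+02 7.70000e-02 3.40320e+01 1.39270e+01] [-0.1 -0.4  0.3 -0.1 -0.4  0.5 -0.8  0.  -0.  -0.2  0.6 -0.3  0.8  0.2
 -0.3  0.2]
rack [ 6.55667e+02 -1.66233e+02 -2.10000e-02] [-0.1 -0.1 -0.3 -0.1  0.2  0.  -0.4  0.1  0.5  0. ]
bystanders [552.  78.  32.] [ 533. -446.   50.] [554. 445.  50.]
```

Run:
```python
from h import *
def q(c,z,x0,y0,k):
    P=np.array([w("top",x0+a/k,y0+b/k,z)[:2] for a,b in c]);d=[np.linalg.norm(P[i]-P[i-1]) for i in range(4)]
    print(P.mean(0).round(1),np.round(d,1),[np.degrees(np.arctan2(*(P[i]-P[i-1])[::-1])).round(1) for i in range(4)])
q([(24,563),(155,560),(155,646),(26,652)],26,180,130,5)
q([(279,513),(397,565),(366,641),(248,591)],26,180,130,5)
q([(277,418),(322,418),(322,536),(276,534)],30,310,125,4)
q([(424,446),(465,436),(493,550),(450,560)],30,310,125,4)
o=np.array([550.4,218.7]);c,n=np.cos(.077),np.sin(.077)
S=lambda x,y,z:(o[0]+c*x-n*y,o[1]+n*x+c*y,z)
for nm,X in dict(grip=(-60.7,0,38.8),tip=(-73.5,0,31),piv=(80,0,125),up=(80,0,290)).items():print(nm,np.round(S(*X),1),p("top",S(*X)).round(1),p("scene",S(*X)).round(1))
```

```text
[376.8 336.4] [52.6 77.5 50.8 75.9] [np.float64(4.8), np.float64(-87.5), np.float64(-177.0), np.float64(93.8)]
[395.9 199.8] [49.4 77.2 48.2 76.3] [np.float64(-19.2), np.float64(-112.5), np.float64(159.8), np.float64(68.4)]
[ 408. -216.] [86.  33.6 87.5 34. ] [np.float64(-0.6), np.float64(-88.8), np.float64(179.7), np.float64(88.6)]
[ 394.4 -333.6] [85.8 31.7 86.1 32.8] [np.float64(12.1), np.float64(-75.2), np.float64(-167.1), np.float64(104.0)]
grip [489.9 214.   38.8] [240.5 213.4] [253.4 254.7]
tip [477.1 213.   31. ] [241. 218.] [256.4 259.2]
piv [630.2 224.9 125. ] [234.6 160.2] [221.4 206. ]
up [630.2 224.9 290. ] [224.9 144.2] [212.5 156. ]
```

```bash
python3 -m creep '[{"dx":290,"dy":150,"wz":-13.5},{"dx":290,"dy":150,"wz":-13.5},{"dx":290,"dy":150,"wz":-13.5},{"dx":290,"dy":150,"wz":-13.5},{"dx":290,"dy":150,"wz":-13.5},{"dx":290,"dy":150,"wz":-13.5},{"dx":290,"dy":150,"wz":-13.5},{"dx":290,"dy":150,"wz":-13.5},{"dx":290,"dy":150,"wz":-13.5},{"dx":290,"dy":150,"wz":-13.5}]'
python3 -m creep '[{"dx":23,"dy":611},{"dx":23,"dy":611},{"dx":23,"dy":611},{"dx":23,"dy":611},{"dx":23,"dy":611},{"dx":23,"dy":611},{"dx":23,"dy":611},{"dx":23,"dy":611},{"dx":23,"dy":611},{"dx":23,"dy":611},{"dx":23,"dy":611},{"dx":23,"dy":611}]'
```

```text
validation failed for argument at $[0]...
validation failed for argument at $[0]...
```

```bash
python3 -m creep '[{"dx":290,"dy":150,"dz":0,"wx":0,"wy":0,"wz":-13.5,"grip":1},{"dx":290,"dy":150,"dz":0,"wx":0,"wy":0,"wz":-13.5,"grip":1}]'; python3 -m creep --help | head -20
```

```text
time: 0.27
tcp_pos: [246.0, -511.7, 404.1]
tool_rot: [-3.141, 0.001, 0.072]
force: [0.9, -0.4, 0.2]
gripper_width: 85.3invalid input: not JSON, or not a number
```

```bash
python3 -m creep '[{"dx":209,"dy":209,"dz":0,"wx":0,"wy":0,"wz":0,"grip":1},{"dx":209,"dy":209,"dz":0,"wx":0,"wy":0,"wz":0,"grip":1},{"dx":209,"dy":209,"dz":0,"wx":0,"wy":0,"wz":0,"grip":1},{"dx":209,"dy":209,"dz":0,"wx":0,"wy":0,"wz":0,"grip":1},{"dx":209,"dy":209,"dz":0,"wx":0,"wy":0,"wz":0,"grip":1},{"dx":209,"dy":209,"dz":0,"wx":0,"wy":0,"wz":0,"grip":1},{"dx":209,"dy":209,"dz":0,"wx":0,"wy":0,"wz":0,"grip":1},{"dx":209,"dy":209,"dz":0,"wx":0,"wy":0,"wz":0,"grip":1}]'
python3 -m creep '[{"dx":30,"dy":490,"dz":0,"wx":0,"wy":0,"wz":0,"grip":1},{"dx":30,"dy":490,"dz":0,"wx":0,"wy":0,"wz":0,"grip":1},{"dx":30,"dy":490,"dz":0,"wx":0,"wy":0,"wz":0,"grip":1},{"dx":30,"dy":490,"dz":0,"wx":0,"wy":0,"wz":0,"grip":1},{"dx":30,"dy":490,"dz":0,"wx":0,"wy":0,"wz":0,"grip":1},{"dx":30,"dy":490,"dz":0,"wx":0,"wy":0,"wz":0,"grip":1},{"dx":30,"dy":490,"dz":0,"wx":0,"wy":0,"wz":0,"grip":1},{"dx":30,"dy":490,"dz":0,"wx":0,"wy":0,"wz":0,"grip":1},{"dx":30,"dy":490,"dz":0,"wx":0,"wy":0,"wz":0,"grip":1},{"dx":30,"dy":490,"dz":0,"wx":0,"wy":0,"wz":0,"grip":1},{"dx":30,"dy":490,"dz":0,"wx":0,"wy":0,"wz":0,"grip":1},{"dx":30,"dy":490,"dz":0,"wx":0,"wy":0,"wz":0,"grip":1}]'
python3 -m creep '[{"dx":0,"dy":0,"dz":0,"wx":0,"wy":0,"wz":0,"grip":1},{"dx":0,"dy":0,"dz":0,"wx":0,"wy":0,"wz":0,"grip":1}]'
```

```text
time: 0.93
tcp_pos: [459.6, -297.4, 404.4]
tool_rot: [-3.138, -0.003, 0.088]
force: [-0.5, -0.5, -0.8]
gripper_width: 85.6
time: 1.93
tcp_pos: [485.5, 190.4, 404.5]
tool_rot: [-3.141, 0.0, 0.084]
force: [0.7, -0.2, 0.8]
gripper_width: 85.5
time: 2.1
tcp_pos: [485.7, 189.2, 404.2]
tool_rot: [3.141, 0.001, 0.086]
force: [-0.5, -0.7, 0.5]
gripper_width: 85.3
```

```bash
python3 -m creep '[{"dx":4,"dy":25,"dz":-100,"wx":0,"wy":0,"wz":0,"grip":0.6},{"dx":4,"dy":25,"dz":-100,"wx":0,"wy":0,"wz":0,"grip":0.6},{"dx":4,"dy":25,"dz":-100,"wx":0,"wy":0,"wz":0,"grip":0.6},{"dx":4,"dy":25,"dz":-210,"wx":0,"wy":0,"wz":0,"grip":0.6},{"dx":4,"dy":25,"dz":-210,"wx":0,"wy":0,"wz":0,"grip":0.6},{"dx":4,"dy":25,"dz":-210,"wx":0,"wy":0,"wz":0,"grip":0.6},{"dx":4,"dy":25,"dz":-210,"wx":0,"wy":0,"wz":0,"grip":0.6},{"dx":4,"dy":25,"dz":-210,"wx":0,"wy":0,"wz":0,"grip":0},{"dx":4,"dy":25,"dz":-210,"wx":0,"wy":0,"wz":0,"grip":0},{"dx":4,"dy":25,"dz":-210,"wx":0,"wy":0,"wz":0,"grip":0},{"dx":4,"dy":25,"dz":-210,"wx":0,"wy":0,"wz":0,"grip":0},{"dx":4,"dy":25,"dz":-210,"wx":0,"wy":0,"wz":0,"grip":0}]' 40
python3 -m creep '[{"dx":0,"dy":0,"dz":0,"wx":0,"wy":0,"wz":0,"grip":0},{"dx":0,"dy":0,"dz":0,"wx":0,"wy":0,"wz":0,"grip":0},{"dx":0,"dy":0,"dz":0,"wx":0,"wy":0,"wz":0,"grip":0},{"dx":0,"dy":0,"dz":0,"wx":0,"wy":0,"wz":0,"grip":0}]'
python3 - <<'E'
import numpy as np
for d in (np.arange(11)*12-31.5+12):
    a=np.radians(min(d,92));x=-165*np.cos(a)+165*np.cos(.55);z=165*np.sin(a)+165*np.sin(.55)
    print(round(min(d,92)),np.round([x*np.cos(.077),x*np.sin(.077),z],0))
E
```

```text
time: 3.1
tcp_pos: [490.7, 214.0, 197.1]
tool_rot: [-3.138, -0.005, 0.082]
force: [-1.4, 5.7, -1.5]
gripper_width: 15.3
time: 3.43
tcp_pos: [490.7, 214.0, 197.2]
tool_rot: [-3.139, -0.005, 0.082]
force: [-0.7, 5.2, -1.4]
gripper_width: 15.1
-20 [-15.  -1.  31.]
-8 [-23.  -2.  65.]
4 [-24.  -2.  99.]
16 [-17.  -1. 133.]
28 [ -4.  -0. 165.]
40 [ 15.   1. 193.]
52 [ 40.   3. 217.]
64 [ 69.   5. 235.]
76 [102.   8. 247.]
88 [136.  10. 251.]
92 [146.  11. 251.]
```

```bash
python3 -m creep '[{"dx":-9,"dy":-1,"dz":15,"wx":0,"wy":0,"wz":0,"grip":0},{"dx":-15,"dy":-1,"dz":31,"wx":0,"wy":0,"wz":0,"grip":0},{"dx":-20,"dy":-1,"dz":48,"wx":0,"wy":0,"wz":0,"grip":0},{"dx":-23,"dy":-2,"dz":65,"wx":0,"wy":0,"wz":0,"grip":0},{"dx":-24,"dy":-2,"dz":82,"wx":0,"wy":0,"wz":0,"grip":0},{"dx":-24,"dy":-2,"dz":99,"wx":0,"wy":0,"wz":0,"grip":0},{"dx":-21,"dy":-1,"dz":116,"wx":0,"wy":0,"wz":0,"grip":0},{"dx":-17,"dy":-1,"dz":133,"wx":0,"wy":0,"wz":0,"grip":0},{"dx":-11,"dy":-1,"dz":149,"wx":0,"wy":0,"wz":0,"grip":0},{"dx":-4,"dy":0,"dz":165,"wx":0,"wy":0,"wz":0,"grip":0},{"dx":5,"dy":0,"dz":180,"wx":0,"wy":0,"wz":0,"grip":0},{"dx":15,"dy":1,"dz":193,"wx":0,"wy":0,"wz":0,"grip":0}]'
python3 -m creep '[{"dx":12,"dy":1,"dz":12,"wx":0,"wy":0,"wz":0,"grip":0},{"dx":25,"dy":2,"dz":24,"wx":0,"wy":0,"wz":0,"grip":0},{"dx":39,"dy":3,"dz":34,"wx":0,"wy":0,"wz":0,"grip":0},{"dx":54,"dy":4,"dz":42,"wx":0,"wy":0,"wz":0,"grip":0},{"dx":70,"dy":5,"dz":49,"wx":0,"wy":0,"wz":0,"grip":0},{"dx":87,"dy":7,"dz":54,"wx":0,"wy":0,"wz":0,"grip":0},{"dx":104,"dy":8,"dz":57,"wx":0,"wy":0,"wz":0,"grip":0},{"dx":121,"dy":9,"dz":58,"wx":0,"wy":0,"wz":0,"grip":0},{"dx":131,"dy":10,"dz":58,"wx":0,"wy":0,"wz":0,"grip":0},{"dx":139,"dy":11,"dz":58,"wx":0,"wy":0,"wz":0,"grip":0},{"dx":139,"dy":11,"dz":58,"wx":0,"wy":0,"wz":0,"grip":0},{"dx":139,"dy":11,"dz":58,"wx":0,"wy":0,"wz":0,"grip":0}]'
python3 -c "from h import *;print(status.read_state())"
```

```text
time: 4.43
tcp_pos: [505.8, 215.0, 391.3]
tool_rot: [-3.137, -0.007, 0.082]
force: [5.3, 6.2, -9.5]
gripper_width: 15.0
time: 5.43
tcp_pos: [643.3, 226.2, 449.4]
tool_rot: [-3.137, -0.004, 0.083]
force: [-1.4, 4.7, 1.8]
gripper_width: 14.8
{'time': 5.4333, 'joints': array([0.27515207, 0.43050206, 1.19674533, 0.00385925, 1.50943564,
       1.76224861]), 'joint_vel': array([ 0.00121221, -0.00893705,  0.01073869, -0.001172  , -0.00863177,
        0.00103331]), 'tau': array([-3.87970895e+00, -5.43849599e+01, -2.69831944e+01, -1.86951410e+00,
       -1.56940045e-01, -2.56525649e-02]), 'tcp_pos': array([643.27633091, 226.24628834, 449.38375055]), 'tool_rot': array([-3.13687577, -0.00408628,  0.08346295]), 'force': array([-1.36955049,  4.72349224,  1.7920163 ]), 'moment': array([ 7.51258896e-01,  3.32551118e-01, -4.09023783e-04]), 'gripper_width': 14.81317663058434}
```

```bash
python3 -m creep '[{"dx":0,"dy":0,"dz":0,"wx":0,"wy":0,"wz":0,"grip":0.4},{"dx":0,"dy":0,"dz":0,"wx":0,"wy":0,"wz":0,"grip":0.4},{"dx":0,"dy":0,"dz":0,"wx":0,"wy":0,"wz":0,"grip":0.4},{"dx":0,"dy":0,"dz":0,"wx":0,"wy":0,"wz":0,"grip":0.4},{"dx":0,"dy":0,"dz":30,"wx":0,"wy":0,"wz":0,"grip":0.4},{"dx":0,"dy":0,"dz":60,"wx":0,"wy":0,"wz":0,"grip":0.4},{"dx":0,"dy":0,"dz":60,"wx":0,"wy":0,"wz":0,"grip":1},{"dx":0,"dy":0,"dz":60,"wx":0,"wy":0,"wz":0,"grip":1}]'
python3 -m creep '[{"dx":-207,"dy":-164,"dz":0,"wx":0,"wy":0,"wz":81,"grip":1},{"dx":-207,"dy":-164,"dz":0,"wx":0,"wy":0,"wz":81,"grip":1},{"dx":-207,"dy":-164,"dz":0,"wx":0,"wy":0,"wz":81,"grip":1},{"dx":-207,"dy":-164,"dz":0,"wx":0,"wy":0,"wz":81,"grip":1},{"dx":-207,"dy":-164,"dz":0,"wx":0,"wy":0,"wz":81,"grip":1},{"dx":-207,"dy":-164,"dz":0,"wx":0,"wy":0,"wz":81,"grip":1},{"dx":-207,"dy":-164,"dz":0,"wx":0,"wy":0,"wz":81,"grip":1},{"dx":-207,"dy":-164,"dz":-80,"wx":0,"wy":0,"wz":81,"grip":1},{"dx":-207,"dy":-164,"dz":-140,"wx":0,"wy":0,"wz":81,"grip":1},{"dx":-207,"dy":-164,"dz":-180,"wx":0,"wy":0,"wz":81,"grip":1},{"dx":-207,"dy":-164,"dz":-200,"wx":0,"wy":0,"wz":81,"grip":1},{"dx":-207,"dy":-164,"dz":-200,"wx":0,"wy":0,"wz":81,"grip":1}]'
python3 -m creep '[{"dx":0,"dy":0,"dz":0,"wx":0,"wy":0,"wz":0,"grip":1},{"dx":0,"dy":0,"dz":0,"wx":0,"wy":0,"wz":0,"grip":1},{"dx":0,"dy":0,"dz":0,"wx":0,"wy":0,"wz":0,"grip":1}]'
python3 -c "
from h import *
print(status.read_state()['joints'])
crop('scene',capture('scene'),180,120,400,330,3,'v5.png')"
```

```text
time: 6.1
tcp_pos: [644.2, 224.6, 508.8]
tool_rot: [-3.141, -0.006, 0.082]
force: [-0.7, 0.5, -1.2]
gripper_width: 57.1
time: 7.1
tcp_pos: [434.8, 60.5, 302.8]
tool_rot: [-3.138, 0.001, 1.501]
force: [-0.2, -0.8, -0.6]
gripper_width: 85.3
time: 7.35
tcp_pos: [437.6, 60.9, 306.7]
tool_rot: [3.14, -0.0, 1.495]
force: [0.7, 0.1, -0.4]
gripper_width: 85.3
[ 4.25817889e-02  2.30955561e-01  1.91073166e+00 -8.80608840e-05
  9.98703919e-01  1.18491651e-01]
```

View pics/v5.png

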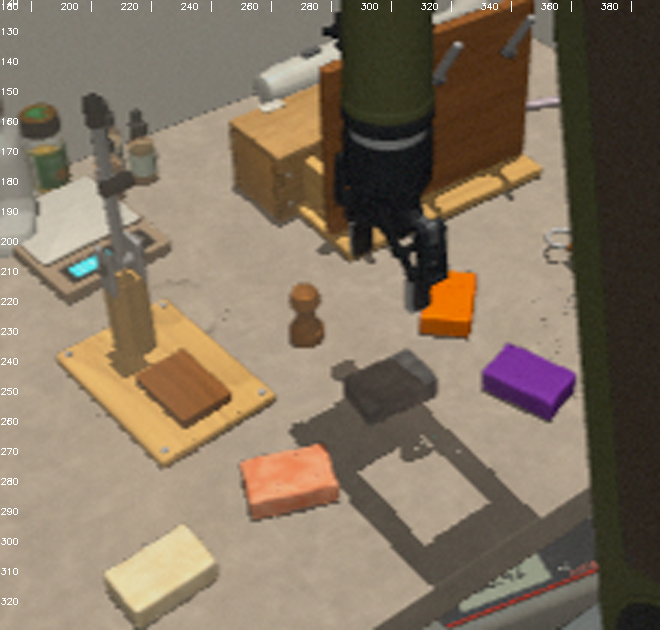

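Picture 5 shows the lever upright (grip at (208,155)), the pad clear, and the gripper above the charcoal bar at (310,248). I descend and grip it.

```bash
python3 -m creep '[{"dx":-1,"dy":1,"dz":-40,"wx":0,"wy":0,"wz":0,"grip":1},{"dx":-1,"dy":1,"dz":-80,"wx":0,"wy":0,"wz":0,"grip":1},{"dx":-1,"dy":1,"dz":-110,"wx":0,"wy":0,"wz":0,"grip":1},{"dx":-1,"dy":1,"dz":-131,"wx":0,"wy":0,"wz":0,"grip":1},{"dx":-1,"dy":1,"dz":-131,"wx":0,"wy":0,"wz":0,"grip":1},{"dx":-1,"dy":1,"dz":-131,"wx":0,"wy":0,"wz":0,"grip":0.4},{"dx":-1,"dy":1,"dz":-131,"wx":0,"wy":0,"wz":0,"grip":0.4},{"dx":-1,"dy":1,"dz":-131,"wx":0,"wy":0,"wz":0,"grip":0.4},{"dx":-1,"dy":1,"dz":-131,"wx":0,"wy":0,"wz":0,"grip":0.4},{"dx":-1,"dy":1,"dz":-131,"wx":0,"wy":0,"wz":0,"grip":0.4},{"dx":-1,"dy":1,"dz":-131,"wx":0,"wy":0,"wz":0,"grip":0.4}]' 40
```

```text
time: 8.32
tcp_pos: [437.2, 62.0, 177.0]
tool_rot: [3.136, -0.001, 1.496]
force: [0.9, 0.1, 7.1]
gripper_width: 52.9
```

```bash
python3 -m creep '[{"dx":0,"dy":0,"dz":40,"wx":0,"wy":0,"wz":0,"grip":0.4},{"dx":0,"dy":0,"dz":80,"wx":0,"wy":0,"wz":0,"grip":0.4},{"dx":20,"dy":30,"dz":110,"wx":0,"wy":0,"wz":-7,"grip":0.4},{"dx":40,"dy":60,"dz":110,"wx":0,"wy":0,"wz":-14,"grip":0.4},{"dx":60,"dy":90,"dz":110,"wx":0,"wy":0,"wz":-21,"grip":0.4},{"dx":70,"dy":120,"dz":110,"wx":0,"wy":0,"wz":-28,"grip":0.4},{"dx":80,"dy":150,"dz":110,"wx":0,"wy":0,"wz":-35,"grip":0.4},{"dx":90,"dy":157,"dz":110,"wx":0,"wy":0,"wz":-42,"grip":0.4},{"dx":100,"dy":157,"dz":110,"wx":0,"wy":0,"wz":-49,"grip":0.4},{"dx":113,"dy":157,"dz":110,"wx":0,"wy":0,"wz":-56,"grip":0.4},{"dx":113,"dy":157,"dz":110,"wx":0,"wy":0,"wz":-63,"grip":0.4},{"dx":113,"dy":157,"dz":110,"wx":0,"wy":0,"wz":-70,"grip":0.4}]'
python3 -m creep '[{"dx":0,"dy":0,"dz":0,"wx":0,"wy":0,"wz":-7,"grip":0.4},{"dx":0,"dy":0,"dz":0,"wx":0,"wy":0,"wz":-11.3,"grip":0.4},{"dx":0,"dy":0,"dz":0,"wx":0,"wy":0,"wz":-11.3,"grip":0.4},{"dx":0,"dy":0,"dz":0,"wx":0,"wy":0,"wz":-11.3,"grip":0.4},{"dx":0,"dy":0,"dz":0,"wx":0,"wy":0,"wz":-11.3,"grip":0.4}]'
python3 -c "
from h import *
print(status.read_state()['force'])
crop('top',capture('top'),180,130,340,275,5,'v6.png')"
```

```text
time: 9.32
tcp_pos: [549.6, 219.2, 286.4]
tool_rot: [-3.142, -0.003, 0.269]
force: [-0.7, 0.2, -1.0]
gripper_width: 52.7
time: 9.73
tcp_pos: [548.8, 218.9, 285.6]
tool_rot: [-3.141, -0.001, 0.079]
force: [0.5, -0.8, -2.1]
gripper_width: 52.8
[ 0.4536285  -0.78240435 -2.10027145]
```

View pics/v6.png

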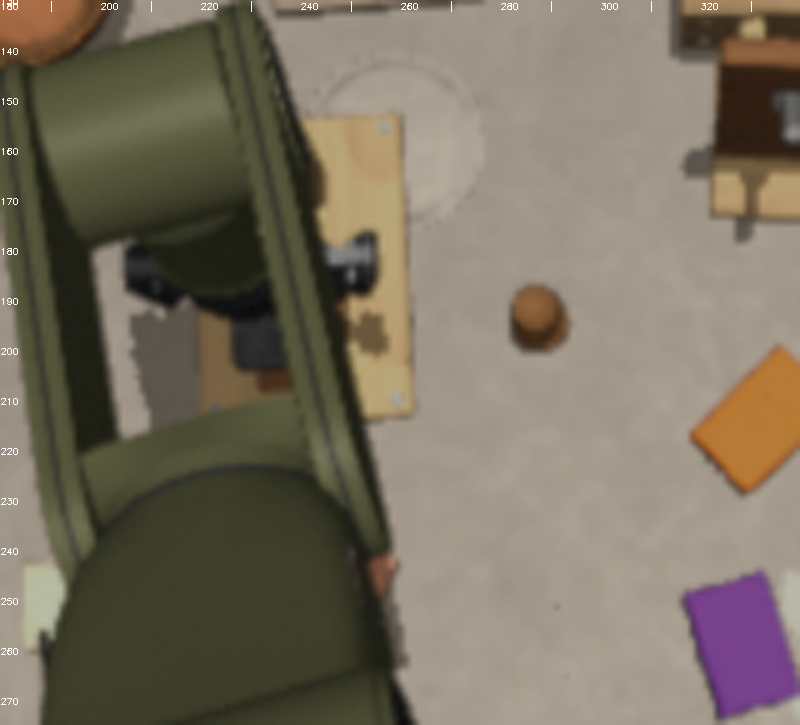

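```bash
python3 -m creep '[{"dx":1,"dy":0,"dz":-35,"wx":0,"wy":0,"wz":0,"grip":0.4},{"dx":1,"dy":0,"dz":-60,"wx":0,"wy":0,"wz":0,"grip":0.4},{"dx":1,"dy":0,"dz":-75,"wx":0,"wy":0,"wz":0,"grip":0.4},{"dx":1,"dy":0,"dz":-80,"wx":0,"wy":0,"wz":0,"grip":0.4},{"dx":1,"dy":0,"dz":-84,"wx":0,"wy":0,"wz":0,"grip":0.4},{"dx":1,"dy":0,"dz":-84,"wx":0,"wy":0,"wz":0,"grip":0.4}]'
python3 -m creep '[{"dx":0,"dy":0,"dz":0,"wx":0,"wy":0,"wz":0,"grip":0.7},{"dx":0,"dy":0,"dz":0,"wx":0,"wy":0,"wz":0,"grip":1},{"dx":0,"dy":0,"dz":0,"wx":0,"wy":0,"wz":0,"grip":1},{"dx":0,"dy":0,"dz":0,"wx":0,"wy":0,"wz":0,"grip":1},{"dx":0,"dy":0,"dz":40,"wx":0,"wy":0,"wz":0,"grip":1},{"dx":0,"dy":0,"dz":80,"wx":0,"wy":0,"wz":0,"grip":1},{"dx":-20,"dy":0,"dz":100,"wx":0,"wy":0,"wz":7,"grip":1},{"dx":-50,"dy":0,"dz":100,"wx":0,"wy":0,"wz":14,"grip":1},{"dx":-80,"dy":0,"dz":100,"wx":0,"wy":0,"wz":21,"grip":1},{"dx":-110,"dy":0,"dz":100,"wx":0,"wy":0,"wz":28,"grip":1},{"dx":-140,"dy":-5,"dz":100,"wx":0,"wy":0,"wz":35,"grip":1},{"dx":-151,"dy":-10,"dz":100,"wx":0,"wy":0,"wz":42,"grip":1}]'
python3 -m creep '[{"dx":0,"dy":-8,"dz":0,"wx":0,"wy":0,"wz":7,"grip":1},{"dx":0,"dy":-8,"dz":0,"wx":0,"wy":0,"wz":14,"grip":1},{"dx":0,"dy":-8,"dz":0,"wx":0,"wy":0,"wz":22,"grip":1},{"dx":0,"dy":-8,"dz":0,"wx":0,"wy":0,"wz":22,"grip":1},{"dx":0,"dy":-8,"dz":0,"wx":0,"wy":0,"wz":22,"grip":1},{"dx":0,"dy":-8,"dz":0,"wx":0,"wy":0,"wz":22,"grip":1}]'
```

```text
time: 10.28
tcp_pos: [549.7, 218.9, 201.6]
tool_rot: [3.141, 0.0, 0.078]
force: [0.5, -0.2, -0.5]
gripper_width: 52.3
time: 11.28
tcp_pos: [394.2, 208.1, 300.5]
tool_rot: [-3.139, 0.004, 0.818]
force: [-0.7, -0.7, -0.2]
gripper_width: 85.9
time: 11.78
tcp_pos: [399.0, 201.0, 300.8]
tool_rot: [3.141, -0.0, 1.191]
force: [0.5, 0.2, -0.5]
gripper_width: 85.6
```

```bash
python3 -m creep '[{"dx":-1,"dy":0,"dz":-40,"wx":0,"wy":0,"wz":0.5,"grip":1},{"dx":-1,"dy":0,"dz":-80,"wx":0,"wy":0,"wz":0.5,"grip":1},{"dx":-1,"dy":0,"dz":-110,"wx":0,"wy":0,"wz":0.5,"grip":1},{"dx":-1,"dy":0,"dz":-123,"wx":0,"wy":0,"wz":0.5,"grip":1},{"dx":-1,"dy":0,"dz":-123,"wx":0,"wy":0,"wz":0.5,"grip":1},{"dx":-1,"dy":0,"dz":-123,"wx":0,"wy":0,"wz":0.5,"grip":0.4},{"dx":-1,"dy":0,"dz":-123,"wx":0,"wy":0,"wz":0.5,"grip":0.4},{"dx":-1,"dy":0,"dz":-123,"wx":0,"wy":0,"wz":0.5,"grip":0.4},{"dx":-1,"dy":0,"dz":-123,"wx":0,"wy":0,"wz":0.5,"grip":0.4},{"dx":-1,"dy":0,"dz":-123,"wx":0,"wy":0,"wz":0.5,"grip":0.4},{"dx":-1,"dy":0,"dz":-123,"wx":0,"wy":0,"wz":0.5,"grip":0.4}]' 40
python3 -c "
from h import *
crop('scene',capture('scene'),180,120,400,330,3,'v7.png')"
```

```text
time: 12.7
tcp_pos: [398.5, 201.2, 179.0]
tool_rot: [3.139, -0.002, 1.203]
force: [0.1, -0.9, 7.9]
gripper_width: 52.5
```

View pics/v7.png

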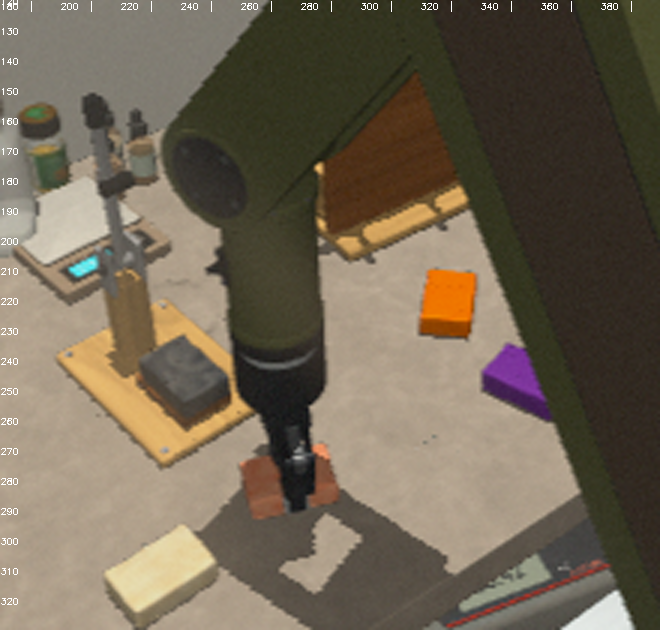

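Picture 7 shows the charcoal bar square on the pad (top centre about (242,243)). The gripper holds the salmon bar near its middle, at (277,282).

```bash
python3 -m creep '[{"dx":0,"dy":0,"dz":40,"wx":0,"wy":0,"wz":0,"grip":0.4},{"dx":0,"dy":0,"dz":80,"wx":0,"wy":0,"wz":0,"grip":0.4},{"dx":10,"dy":5,"dz":115,"wx":0,"wy":0,"wz":-7,"grip":0.4},{"dx":30,"dy":10,"dz":125,"wx":0,"wy":0,"wz":-14,"grip":0.4},{"dx":50,"dy":15,"dz":125,"wx":0,"wy":0,"wz":-21,"grip":0.4},{"dx":70,"dy":18,"dz":125,"wx":0,"wy":0,"wz":-28,"grip":0.4},{"dx":90,"dy":18,"dz":125,"wx":0,"wy":0,"wz":-35,"grip":0.4},{"dx":110,"dy":18,"dz":125,"wx":0,"wy":0,"wz":-42,"grip":0.4},{"dx":130,"dy":18,"dz":125,"wx":0,"wy":0,"wz":-49,"grip":0.4},{"dx":151,"dy":18,"dz":125,"wx":0,"wy":0,"wz":-56,"grip":0.4},{"dx":151,"dy":18,"dz":125,"wx":0,"wy":0,"wz":-63,"grip":0.4},{"dx":151,"dy":18,"dz":125,"wx":0,"wy":0,"wz":-64.5,"grip":0.4}]'
python3 -m creep '[{"dx":0,"dy":0,"dz":0,"wx":0,"wy":0,"wz":0,"grip":0.4},{"dx":0,"dy":0,"dz":0,"wx":0,"wy":0,"wz":0,"grip":0.4},{"dx":0,"dy":0,"dz":0,"wx":0,"wy":0,"wz":0,"grip":0.4}]'
```

```text
time: 13.75
tcp_pos: [550.1, 218.8, 302.9]
tool_rot: [-3.141, -0.001, 0.071]
force: [-1.4, -0.7, -2.2]
gripper_width: 52.6
time: 14.0
tcp_pos: [548.4, 218.8, 302.8]
tool_rot: [-3.142, 0.0, 0.078]
force: [0.3, 0.1, -0.9]
gripper_width: 53.1
```

```bash
python3 -m creep '[{"dx":1,"dy":0,"dz":-30,"wx":0,"wy":0,"wz":0,"grip":0.4},{"dx":1,"dy":0,"dz":-50,"wx":0,"wy":0,"wz":0,"grip":0.4},{"dx":1,"dy":0,"dz":-63,"wx":0,"wy":0,"wz":0,"grip":0.4},{"dx":1,"dy":0,"dz":-69,"wx":0,"wy":0,"wz":0,"grip":0.4},{"dx":1,"dy":0,"dz":-73,"wx":0,"wy":0,"wz":0,"grip":0.4},{"dx":1,"dy":0,"dz":-73,"wx":0,"wy":0,"wz":0,"grip":0.4}]'
python3 -m creep '[{"dx":0,"dy":0,"dz":0,"wx":0,"wy":0,"wz":0,"grip":0.7},{"dx":0,"dy":0,"dz":0,"wx":0,"wy":0,"wz":0,"grip":1},{"dx":0,"dy":0,"dz":0,"wx":0,"wy":0,"wz":0,"grip":1},{"dx":0,"dy":0,"dz":0,"wx":0,"wy":0,"wz":0,"grip":1},{"dx":0,"dy":0,"dz":40,"wx":0,"wy":0,"wz":0,"grip":1},{"dx":0,"dy":0,"dz":70,"wx":0,"wy":0,"wz":0,"grip":1},{"dx":-20,"dy":20,"dz":72,"wx":0,"wy":0,"wz":7,"grip":1},{"dx":-50,"dy":40,"dz":72,"wx":0,"wy":0,"wz":14,"grip":1},{"dx":-80,"dy":65,"dz":72,"wx":0,"wy":0,"wz":21,"grip":1},{"dx":-110,"dy":90,"dz":72,"wx":0,"wy":0,"wz":28,"grip":1},{"dx":-140,"dy":110,"dz":72,"wx":0,"wy":0,"wz":35,"grip":1},{"dx":-172,"dy":117,"dz":72,"wx":0,"wy":0,"wz":42,"grip":1}]'
python3 -m creep '[{"dx":0,"dy":0,"dz":0,"wx":0,"wy":0,"wz":7,"grip":1},{"dx":0,"dy":0,"dz":0,"wx":0,"wy":0,"wz":14,"grip":1},{"dx":0,"dy":0,"dz":0,"wx":0,"wy":0,"wz":21,"grip":1},{"dx":0,"dy":0,"dz":0,"wx":0,"wy":0,"wz":28,"grip":1},{"dx":0,"dy":0,"dz":0,"wx":0,"wy":0,"wz":35,"grip":1},{"dx":0,"dy":0,"dz":0,"wx":0,"wy":0,"wz":42,"grip":1},{"dx":0,"dy":0,"dz":0,"wx":0,"wy":0,"wz":46.6,"grip":1},{"dx":0,"dy":0,"dz":0,"wx":0,"wy":0,"wz":46.6,"grip":1},{"dx":0,"dy":0,"dz":0,"wx":0,"wy":0,"wz":46.6,"grip":1}]'
python3 - <<'E'
from h import *
im=capture('scene');g=im.astype(int)
crop('scene',im,180,120,340,330,3,'v8.png')
H=cv2.cvtColor(im,cv2.COLOR_BGR2HSV)
E
```

```text
time: 14.5
tcp_pos: [549.7, 219.0, 229.9]
tool_rot: [3.142, 0.0, 0.078]
force: [-0.3, 0.6, -1.0]
gripper_width: 52.7
time: 15.5
tcp_pos: [377.2, 338.3, 302.5]
tool_rot: [-3.141, -0.004, 0.817]
force: [0.4, 0.9, 0.5]
gripper_width: 85.6
time: 16.25
tcp_pos: [377.9, 335.9, 302.0]
tool_rot: [3.141, -0.0, 1.621]
force: [-0.2, 0.3, 0.4]
gripper_width: 85.3
```

View pics/v8.png

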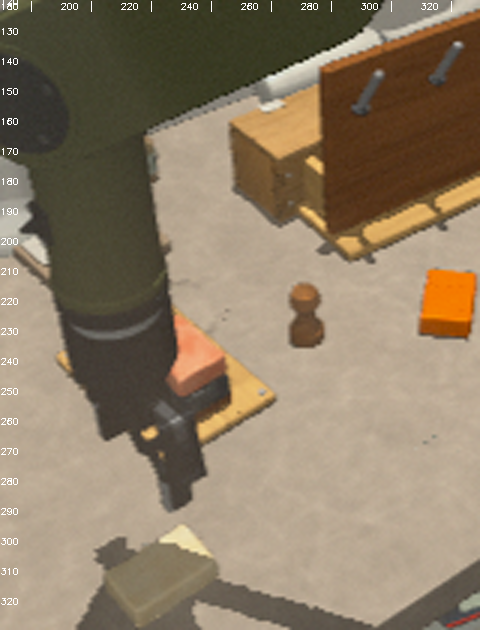

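Picture 8 shows the salmon bar stacked flush on the charcoal one (visible corner about (253,243)). The gripper is above the cream bar at (232,310).

```bash
python3 -m creep '[{"dx":-1,"dy":0,"dz":-40,"wx":0,"wy":0,"wz":0,"grip":1},{"dx":-1,"dy":0,"dz":-80,"wx":0,"wy":0,"wz":0,"grip":1},{"dx":-1,"dy":0,"dz":-110,"wx":0,"wy":0,"wz":0,"grip":1},{"dx":-1,"dy":0,"dz":-124,"wx":0,"wy":0,"wz":0,"grip":1},{"dx":-1,"dy":0,"dz":-124,"wx":0,"wy":0,"wz":0,"grip":1},{"dx":-1,"dy":0,"dz":-124,"wx":0,"wy":0,"wz":0,"grip":0.4},{"dx":-1,"dy":0,"dz":-124,"wx":0,"wy":0,"wz":0,"grip":0.4},{"dx":-1,"dy":0,"dz":-124,"wx":0,"wy":0,"wz":0,"grip":0.4},{"dx":-1,"dy":0,"dz":-124,"wx":0,"wy":0,"wz":0,"grip":0.4},{"dx":-1,"dy":0,"dz":-124,"wx":0,"wy":0,"wz":0,"grip":0.4},{"dx":-1,"dy":0,"dz":-124,"wx":0,"wy":0,"wz":0,"grip":0.4}]' 40
python3 -m creep '[{"dx":0,"dy":0,"dz":40,"wx":0,"wy":0,"wz":0,"grip":0.4},{"dx":0,"dy":0,"dz":80,"wx":0,"wy":0,"wz":0,"grip":0.4},{"dx":0,"dy":0,"dz":120,"wx":0,"wy":0,"wz":-7,"grip":0.4},{"dx":0,"dy":0,"dz":150,"wx":0,"wy":0,"wz":-14,"grip":0.4},{"dx":20,"dy":-15,"dz":150,"wx":0,"wy":0,"wz":-21,"grip":0.4},{"dx":40,"dy":-30,"dz":150,"wx":0,"wy":0,"wz":-28,"grip":0.4},{"dx":60,"dy":-45,"dz":150,"wx":0,"wy":0,"wz":-35,"grip":0.4},{"dx":80,"dy":-60,"dz":150,"wx":0,"wy":0,"wz":-42,"grip":0.4},{"dx":100,"dy":-75,"dz":150,"wx":0,"wy":0,"wz":-49,"grip":0.4},{"dx":120,"dy":-90,"dz":150,"wx":0,"wy":0,"wz":-56,"grip":0.4},{"dx":145,"dy":-105,"dz":150,"wx":0,"wy":0,"wz":-63,"grip":0.4},{"dx":172,"dy":-117,"dz":150,"wx":0,"wy":0,"wz":-70,"grip":0.4}]'
python3 -m creep '[{"dx":0,"dy":0,"dz":0,"wx":0,"wy":0,"wz":-7,"grip":0.4},{"dx":0,"dy":0,"dz":0,"wx":0,"wy":0,"wz":-14,"grip":0.4},{"dx":0,"dy":0,"dz":0,"wx":0,"wy":0,"wz":-18.5,"grip":0.4},{"dx":0,"dy":0,"dz":0,"wx":0,"wy":0,"wz":-18.5,"grip":0.4},{"dx":0,"dy":0,"dz":0,"wx":0,"wy":0,"wz":-18.5,"grip":0.4},{"dx":0,"dy":0,"dz":0,"wx":0,"wy":0,"wz":-18.5,"grip":0.4}]'
```

```text
time: 17.22
tcp_pos: [377.6, 336.4, 179.3]
tool_rot: [3.139, -0.002, 1.623]
force: [0.7, -0.8, 6.2]
gripper_width: 53.0
time: 18.22
tcp_pos: [548.8, 217.6, 328.1]
tool_rot: [3.142, 0.001, 0.396]
force: [-0.0, 0.1, -1.3]
gripper_width: 52.7
time: 18.72
tcp_pos: [548.6, 218.9, 327.9]
tool_rot: [-3.142, -0.0, 0.081]
force: [-0.2, -0.8, -0.8]
gripper_width: 52.8
```

```bash
python3 -m creep '[{"dx":1,"dy":0,"dz":-30,"wx":0,"wy":0,"wz":0,"grip":0.4},{"dx":1,"dy":0,"dz":-50,"wx":0,"wy":0,"wz":0,"grip":0.4},{"dx":1,"dy":0,"dz":-62,"wx":0,"wy":0,"wz":0,"grip":0.4},{"dx":1,"dy":0,"dz":-68,"wx":0,"wy":0,"wz":0,"grip":0.4},{"dx":1,"dy":0,"dz":-72,"wx":0,"wy":0,"wz":0,"grip":0.4},{"dx":1,"dy":0,"dz":-72,"wx":0,"wy":0,"wz":0,"grip":0.4}]'
python3 -m creep '[{"dx":0,"dy":0,"dz":0,"wx":0,"wy":0,"wz":0,"grip":0.7},{"dx":0,"dy":0,"dz":0,"wx":0,"wy":0,"wz":0,"grip":1},{"dx":0,"dy":0,"dz":0,"wx":0,"wy":0,"wz":0,"grip":1},{"dx":0,"dy":0,"dz":0,"wx":0,"wy":0,"wz":0,"grip":1},{"dx":0,"dy":0,"dz":40,"wx":0,"wy":0,"wz":0,"grip":1},{"dx":0,"dy":0,"dz":80,"wx":0,"wy":0,"wz":0,"grip":1},{"dx":-40,"dy":0,"dz":100,"wx":0,"wy":0,"wz":0,"grip":1},{"dx":-80,"dy":-10,"dz":110,"wx":0,"wy":0,"wz":0,"grip":1},{"dx":-120,"dy":-20,"dz":120,"wx":0,"wy":0,"wz":0,"grip":1},{"dx":-120,"dy":-60,"dz":130,"wx":0,"wy":0,"wz":0,"grip":1},{"dx":-120,"dy":-100,"dz":140,"wx":0,"wy":0,"wz":0,"grip":1},{"dx":-120,"dy":-140,"dz":150,"wx":0,"wy":0,"wz":0,"grip":1}]'
python3 - <<'E'
from h import *
im=capture('top');cv2.imwrite('pics/top1.png',im)
s=capture('scene')
a=cv2.resize(im[130:270,200:350],None,fx=4,fy=4,interpolation=2)[:560,:400]
b=cv2.resize(s[140:290,190:290],None,fx=4,fy=4,interpolation=2)[:560]
cv2.imwrite('pics/v9.png',np.hstack([a,b]))
E
```

```text
time: 19.22
tcp_pos: [549.8, 219.1, 256.1]
tool_rot: [3.142, 0.0, 0.08]
force: [-1.6, 0.2, -1.8]
gripper_width: 53.1
time: 20.22
tcp_pos: [428.3, 78.6, 406.8]
tool_rot: [3.142, -0.002, 0.083]
force: [1.8, 0.6, 0.8]
gripper_width: 85.4
```

View pics/v9.png

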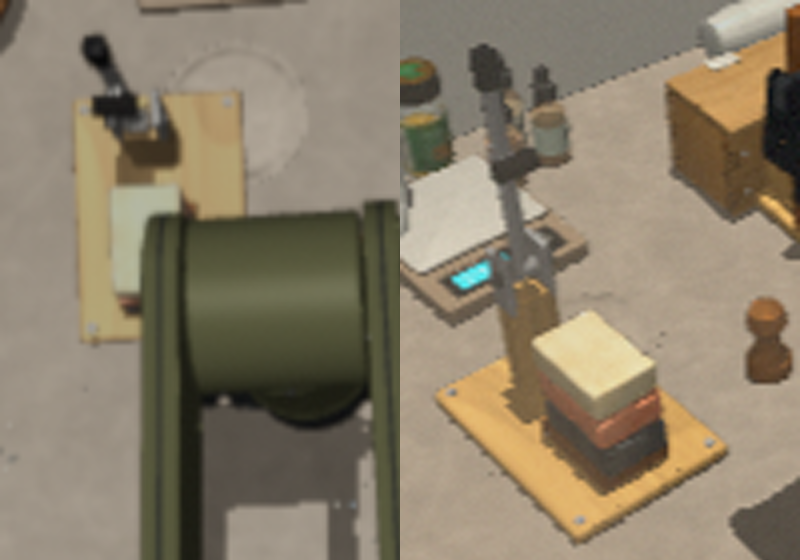

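Run:
```python
from h import *
c,n=np.cos(.077),np.sin(.077)
def st(u,v,z):
    X=w("scene",u,v,z)[:2]-[550.4,218.7]; return np.round([c*X[0]+n*X[1],-n*X[0]+c*X[1]],1)
for k,v in dict(cream=[(223.25,225.75,102),(238,218,102),(254,231,102),(238.75,238.75,102)],salmon=[(239.25,245.75,76),(255.75,238.25,76)],char=[(240.75,255.75,50),(256.75,247.5,50)],base=[(190+37/4,140+395/4,14),(190+325/4,140+450/4,14),(190+180/4,140+540/4,14)]).items():print(k,[st(*q) for q in v])
for a,b in((129,-65),(-61,65),(-61,-65)):print(p("scene",(550.4+c*a-n*b,218.7+n*a+c*b,14)))
```

```text
cream [array([29.5, 29.1]), array([ 29.8, -18.9]), array([-43.7, -21. ]), array([-41.5,  26.3])]
salmon [array([-40.3,  27.3]), array([-46.1, -22.3])]
char [array([-50.8,  33. ]), array([-54.1, -17.2])]
base [array([119.5,  68.2]), array([-66.3, -54.9]), array([-68.2,  67.7])]
[235.78460162 217.3641703 ]
[234.35629526 272.9737523 ]
[272.94372774 249.81081629]
```

```bash
python3 -m creep '[{"dx":-10,"dy":-40,"dz":0,"wx":0,"wy":0,"wz":0,"grip":1},{"dx":-10,"dy":-80,"dz":0,"wx":0,"wy":0,"wz":0,"grip":1},{"dx":-10,"dy":-120,"dz":0,"wx":0,"wy":0,"wz":0,"grip":1},{"dx":-10,"dy":-120,"dz":0,"wx":0,"wy":0,"wz":0,"grip":1}]'
python3 - <<'E'
from h import *
im=capture('top');cv2.imwrite('pics/top2.png',im)
crop('top',im,210,140,270,220,7,'v10.png')
E
```

```text
time: 20.65
tcp_pos: [420.2, -46.0, 406.1]
tool_rot: [3.137, -0.001, 0.073]
force: [0.1, 0.2, 0.3]
gripper_width: 85.6
```

View pics/v10.png

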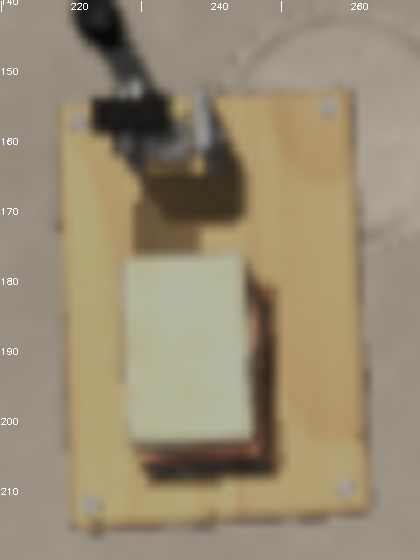

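Run:
```python
from h import *
c,n=np.cos(.077),np.sin(.077)
def st(u,v,z):
    X=w("top",210+u/7,140+v/7,z)[:2]-[550.4,218.7]; return np.round([c*X[0]+n*X[1],-n*X[0]+c*X[1]],1)
P=[st(*q,102) for q in((124,257),(246,254),(254,440),(130,441))];print(P,np.mean(P,0))
print("salmon front-right", st(263,459,76),"char", st(275,473,50))
T=lambda a,b,z:((p("top",(550.4+c*a-n*b,218.7+n*a+c*b,z))-[210,140])*7).round()
print("ideal",[T(a,b,z) for a,b,z in((-40,-27,102),(-40,27,102),(40,-27,102),(-40,-27,76),(-40,-27,50),(-41,-28,24))])
```

```text
[array([38.4, 24.6]), array([ 36.8, -25.4]), array([-40.8, -26. ]), array([-38.4,  24.5])] [-1.    -0.575]
salmon front-right [-44.6 -26.3] char [-46.5 -28. ]
ideal [array([257., 438.]), array([124., 445.]), array([250., 246.]), array([264., 448.]), array([272., 458.]), array([282., 470.])]
```

Run:
```python
from h import *
s=capture('scene');cv2.imwrite('pics/scene2.png',s)
c,n=np.cos(.077),np.sin(.077)
for y in(8,-8):
    q=[p("scene",(550.4+c*-40-n*y,218.7+n*-40+c*y,z)).round(1) for z in(102,76,50,24,14)];print(q)
for u in(246,250):print(u,[(v,*s[v,u]) for v in range(230,264)])
```

```text
[array([244.2, 235.2]), array([245.2, 242.3]), array([246.2, 249.2]), array([247.1, 255.8]), array([247.5, 258.3])]
[array([249.2, 232.5]), array([250.1, 239.5]), array([251. , 246.4]), array([251.9, 253. ]), array([252.2, 255.5])]
246 [(230, np.uint8(164), np.uint8(212), np.uint8(230)), (231, np.uint8(164), np.uint8(213), np.uint8(229)), (232, np.uint8(164), np.uint8(214), np.uint8(230)), (233, np.uint8(163), np.uint8(211), np.uint8(230)), (234, np.uint8(161), np.uint8(211), np.uint8(228)), (235, np.uint8(122), np.uint8(164), np.uint8(183)), (236, np.uint8(89), np.uint8(117), np.uint8(130)), (237, np.uint8(88), np.uint8(113), np.uint8(125)), (238, np.uint8(89), np.uint8(113), np.uint8(123)), (239, np.uint8(85), np.uint8(108), np.uint8(119)), (240, np.uint8(86), np.uint8(110), np.uint8(119)), (241, np.uint8(77), np.uint8(94), np.uint8(113)), (242, np.uint8(69), np.uint8(94), np.uint8(136)), (243, np.uint8(68), np.uint8(91), np.uint8(137)), (244, np.uint8(60), np.uint8(81), np.uint8(127)), (245, np.uint8(60), np.uint8(83), np.uint8(126)), (246, np.uint8(66), np.uint8(87), np.uint8(127
[... 1865 characters left out ...]
(250, np.uint8(57), np.uint8(63), np.uint8(68)), (251, np.uint8(59), np.uint8(64), np.uint8(70)), (252, np.uint8(54), np.uint8(61), np.uint8(66)), (253, np.uint8(53), np.uint8(62), np.uint8(65)), (254, np.uint8(47), np.uint8(60), np.uint8(73)), (255, np.uint8(42), np.uint8(58), np.uint8(79)), (256, np.uint8(43), np.uint8(61), np.uint8(84)), (257, np.uint8(47), np.uint8(69), np.uint8(95)), (258, np.uint8(63), np.uint8(96), np.uint8(121)), (259, np.uint8(92), np.uint8(151), np.uint8(193)), (260, np.uint8(104), np.uint8(173), np.uint8(220)), (261, np.uint8(104), np.uint8(173), np.uint8(220)), (262, np.uint8(102), np.uint8(170), np.uint8(219)), (263, np.uint8(101), np.uint8(169), np.uint8(217))]
```

```bash
python3 -m creep '[{"dx":0,"dy":40,"dz":10,"wx":0,"wy":0,"wz":0,"grip":0.6},{"dx":20,"dy":70,"dz":40,"wx":0,"wy":0,"wz":0,"grip":0.6},{"dx":40,"dy":100,"dz":70,"wx":0,"wy":0,"wz":0,"grip":0.6},{"dx":60,"dy":125,"dz":104,"wx":0,"wy":0,"wz":0,"grip":0.6},{"dx":80,"dy":160,"dz":104,"wx":0,"wy":0,"wz":0,"grip":0.6},{"dx":105,"dy":190,"dz":104,"wx":0,"wy":0,"wz":0,"grip":0.6},{"dx":130,"dy":220,"dz":104,"wx":0,"wy":0,"wz":0,"grip":0.6},{"dx":155,"dy":250,"dz":104,"wx":0,"wy":0,"wz":0,"grip":0.6},{"dx":185,"dy":271,"dz":104,"wx":0,"wy":0,"wz":0,"grip":0.6},{"dx":220,"dy":271,"dz":104,"wx":0,"wy":0,"wz":0,"grip":0.6},{"dx":220,"dy":271,"dz":104,"wx":0,"wy":0,"wz":0,"grip":0.6},{"dx":220,"dy":271,"dz":104,"wx":0,"wy":0,"wz":0,"grip":0.6}]'
python3 -m creep '[{"dx":0,"dy":0,"dz":0,"wx":0,"wy":0,"wz":0,"grip":0.6},{"dx":0,"dy":0,"dz":0,"wx":0,"wy":0,"wz":0,"grip":0.6}]'
python3 - <<'E'
import numpy as np
for d in range(93,0,-8):
    a=np.radians(d);x=-165*np.cos(a)-8.6;z=165*np.sin(a)-164.8
    print(d,np.round([x*np.cos(.077),x*np.sin(.077),z],0))
E
```

```text
time: 21.75
tcp_pos: [640.5, 233.2, 507.3]
tool_rot: [3.142, 0.003, 0.082]
force: [0.1, -0.7, -0.3]
gripper_width: 51.1
time: 21.92
tcp_pos: [638.4, 231.0, 509.8]
tool_rot: [-3.141, 0.001, 0.08]
force: [0.9, 1.0, 0.0]
gripper_width: 51.2
93 [ 0.  0. -0.]
85 [-23.  -2.  -0.]
77 [-46.  -4.  -4.]
69 [-68.  -5. -11.]
61 [-88.  -7. -20.]
53 [-108.   -8.  -33.]
45 [-125.  -10.  -48.]
37 [-140.  -11.  -66.]
29 [-152.  -12.  -85.]
21 [-162.  -13. -106.]
13 [-169.  -13. -128.]
5 [-172.  -13. -150.]
```

```bash
python3 -m creep '[{"dx":0,"dy":-5.5,"dz":0,"wx":0,"wy":0,"wz":0,"grip":0.6},{"dx":0,"dy":-5.5,"dz":-30,"wx":0,"wy":0,"wz":0,"grip":0.6},{"dx":0,"dy":-5.5,"dz":-58,"wx":0,"wy":0,"wz":0,"grip":0.6},{"dx":0,"dy":-5.5,"dz":-58,"wx":0,"wy":0,"wz":0,"grip":0},{"dx":0,"dy":-5.5,"dz":-58,"wx":0,"wy":0,"wz":0,"grip":0},{"dx":0,"dy":-5.5,"dz":-58,"wx":0,"wy":0,"wz":0,"grip":0},{"dx":0,"dy":-5.5,"dz":-58,"wx":0,"wy":0,"wz":0,"grip":0},{"dx":0,"dy":-5.5,"dz":-58,"wx":0,"wy":0,"wz":0,"grip":0},{"dx":0,"dy":-5.5,"dz":-58,"wx":0,"wy":0,"wz":0,"grip":0},{"dx":0,"dy":-5.5,"dz":-58,"wx":0,"wy":0,"wz":0,"grip":0}]' 30
```

```text
time: 22.75
tcp_pos: [639.5, 226.0, 453.1]
tool_rot: [-3.138, -0.001, 0.08]
force: [-1.7, 5.8, -5.3]
gripper_width: 15.4
```

```bash
python3 -m creep '[{"dx":-12,"dy":-1,"dz":0,"wx":0,"wy":0,"wz":0,"grip":0},{"dx":-23,"dy":-2,"dz":-1,"wx":0,"wy":0,"wz":0,"grip":0},{"dx":-35,"dy":-3,"dz":-3,"wx":0,"wy":0,"wz":0,"grip":0},{"dx":-46,"dy":-4,"dz":-5,"wx":0,"wy":0,"wz":0,"grip":0},{"dx":-57,"dy":-4,"dz":-8,"wx":0,"wy":0,"wz":0,"grip":0},{"dx":-68,"dy":-5,"dz":-13,"wx":0,"wy":0,"wz":0,"grip":0},{"dx":-78,"dy":-6,"dz":-18,"wx":0,"wy":0,"wz":0,"grip":0},{"dx":-88,"dy":-7,"dz":-23,"wx":0,"wy":0,"wz":0,"grip":0},{"dx":-98,"dy":-8,"dz":-29,"wx":0,"wy":0,"wz":0,"grip":0},{"dx":-108,"dy":-8,"dz":-36,"wx":0,"wy":0,"wz":0,"grip":0},{"dx":-117,"dy":-9,"dz":-44,"wx":0,"wy":0,"wz":0,"grip":0},{"dx":-125,"dy":-10,"dz":-52,"wx":0,"wy":0,"wz":0,"grip":0}]'
python3 -m creep '[{"dx":-8,"dy":-1,"dz":-9,"wx":0,"wy":0,"wz":0,"grip":0},{"dx":-15,"dy":-1,"dz":-18,"wx":0,"wy":0,"wz":0,"grip":0},{"dx":-21,"dy":-2,"dz":-28,"wx":0,"wy":0,"wz":0,"grip":0},{"dx":-27,"dy":-2,"dz":-38,"wx":0,"wy":0,"wz":0,"grip":0},{"dx":-32,"dy":-3,"dz":-48,"wx":0,"wy":0,"wz":0,"grip":0},{"dx":-37,"dy":-3,"dz":-59,"wx":0,"wy":0,"wz":0,"grip":0},{"dx":-41,"dy":-3,"dz":-70,"wx":0,"wy":0,"wz":0,"grip":0},{"dx":-44,"dy":-3,"dz":-81,"wx":0,"wy":0,"wz":0,"grip":0},{"dx":-46,"dy":-3,"dz":-92,"wx":0,"wy":0,"wz":0,"grip":0},{"dx":-47,"dy":-3,"dz":-102,"wx":0,"wy":0,"wz":0,"grip":0},{"dx":-48,"dy":-3,"dz":-109,"wx":0,"wy":0,"wz":0,"grip":0},{"dx":-48,"dy":-3,"dz":-109,"wx":0,"wy":0,"wz":0,"grip":0}]'
```

```text
time: 23.75
tcp_pos: [514.2, 215.7, 404.4]
tool_rot: [-3.137, -0.006, 0.079]
force: [-6.4, 4.3, 9.6]
gripper_width: 15.6
time: 24.75
tcp_pos: [466.3, 212.3, 291.6]
tool_rot: [-3.14, 0.0, 0.079]
force: [-5.8, 2.8, 0.3]
gripper_width: 15.5
```

```bash
python3 -m creep '[{"dx":0,"dy":0,"dz":0,"wx":0,"wy":0,"wz":0,"grip":0.1},{"dx":0,"dy":0,"dz":0,"wx":0,"wy":0,"wz":0,"grip":0.25},{"dx":0,"dy":0,"dz":0,"wx":0,"wy":0,"wz":0,"grip":0.4},{"dx":0,"dy":0,"dz":0,"wx":0,"wy":0,"wz":0,"grip":0.5},{"dx":0,"dy":0,"dz":0,"wx":0,"wy":0,"wz":0,"grip":0.5},{"dx":0,"dy":0,"dz":40,"wx":0,"wy":0,"wz":0,"grip":0.5},{"dx":0,"dy":0,"dz":80,"wx":0,"wy":0,"wz":0,"grip":0.7},{"dx":-10,"dy":-40,"dz":90,"wx":0,"wy":0,"wz":0,"grip":0.7},{"dx":-20,"dy":-80,"dz":90,"wx":0,"wy":0,"wz":0,"grip":0.7},{"dx":-20,"dy":-120,"dz":90,"wx":0,"wy":0,"wz":0,"grip":0.7},{"dx":-20,"dy":-160,"dz":90,"wx":0,"wy":0,"wz":0,"grip":0.7},{"dx":-20,"dy":-200,"dz":90,"wx":0,"wy":0,"wz":0,"grip":0.7}]'
python3 - <<'E'
from h import *
im=capture('top');s=capture('scene');cv2.imwrite('pics/top3.png',im);cv2.imwrite('pics/scene3.png',s)
a=cv2.resize(im[130:270,200:300],None,fx=4,fy=4,interpolation=2)
b=cv2.resize(s[140:280,190:290],None,fx=4,fy=4,interpolation=2)
cv2.imwrite('pics/v11.png',np.hstack([a,b]))
c,n=np.cos(.077),np.sin(.077)
T=lambda a,b,z:(550.4+c*a-n*b,218.7+n*a+c*b,z)
for X in((-85,0,127),(-15,0,110)):print(((p("top",T(*X))-[200,130])*4).round(),((p("scene",T(*X))-[190,140])*4).round()+[400,0])
E
```

```text
time: 25.75
tcp_pos: [446.5, 9.9, 381.6]
tool_rot: [3.141, -0.002, 0.08]
force: [1.1, -0.3, -0.4]
gripper_width: 59.9
[146. 350.] [663. 383.]
[146. 256.] [604. 348.]
```

View pics/v11.png

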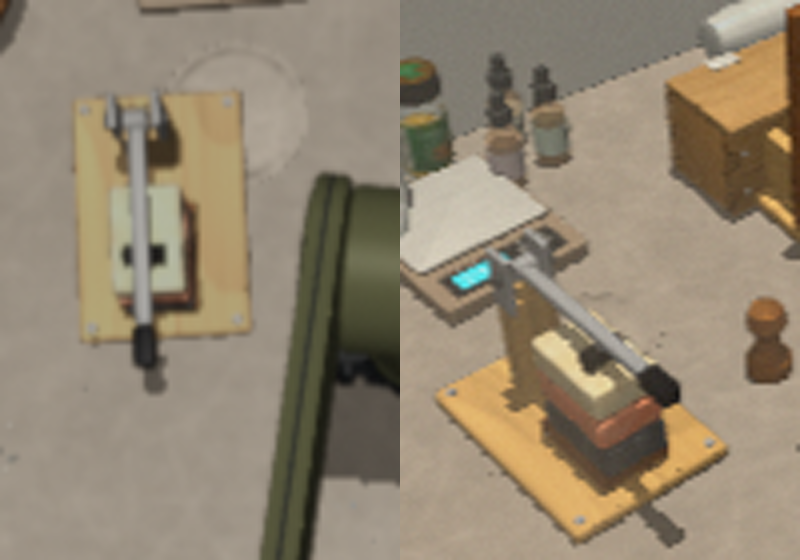

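Picture 11 shows the lever level, its grip at the predicted pixel (663,383) and its foot on the cream bar, so the soap stand is loaded. Next I check that the brushes have not moved.

```bash
cat > br.py <<'E'
import sys
from m import *
s=cv2.imread(sys.argv[1]);g=s.astype(int);S=cv2.cvtColor(s,cv2.COLOR_BGR2HSV)[...,1]
br=(S>110)&(g[...,2]-g[...,0]>35)
for q in ((374,225,396,262),(405,225,445,270)):
    try: rect(*q,br,30)
    except Exception as e: print(e)
E
python3 br.py pics/top0.png; python3 br.py pics/top3.png; python3 -c "
import cv2,numpy as np
a=cv2.imread('pics/top0.png');b=cv2.imread('pics/top3.png');d=cv2.absdiff(a,b)[200:275,370:450].max(2)
print((d>30).sum(), np.argwhere(d>30)[:3]+[200,370])
from h import *
print(status.read_state()['tcp_pos'])"
```

```text
[ 415.8 -213.6] [100.5  32.4] long axis deg 179.9
[ 409.7 -327.9] [ 34.6 115.3] long axis deg 14.4
[ 440.8 -207.8] [32.4 50.3] long axis deg 179.8
[ 409.7 -327.9] [ 34.6 115.3] long axis deg 14.4
587 [[200 375]
 [200 376]
 [200 384]]
[447.06518857   6.56570097 381.3760056 ]
```

```bash
python3 -m creep '[{"dx":-6,"dy":-40,"dz":0,"wx":0,"wy":0,"wz":3,"grip":0.8},{"dx":-12,"dy":-80,"dz":0,"wx":0,"wy":0,"wz":6,"grip":0.8},{"dx":-18,"dy":-120,"dz":0,"wx":0,"wy":0,"wz":9,"grip":0.8},{"dx":-24,"dy":-160,"dz":0,"wx":0,"wy":0,"wz":10,"grip":0.8},{"dx":-30,"dy":-200,"dz":0,"wx":0,"wy":0,"wz":10,"grip":0.8},{"dx":-36,"dy":-240,"dz":0,"wx":0,"wy":0,"wz":10,"grip":0.8},{"dx":-42,"dy":-280,"dz":0,"wx":0,"wy":0,"wz":10,"grip":0.8},{"dx":-48,"dy":-315,"dz":-10,"wx":0,"wy":0,"wz":10,"grip":0.8},{"dx":-51,"dy":-340,"dz":-40,"wx":0,"wy":0,"wz":10,"grip":0.8},{"dx":-51,"dy":-340,"dz":-80,"wx":0,"wy":0,"wz":10,"grip":0.8},{"dx":-51,"dy":-340,"dz":-80,"wx":0,"wy":0,"wz":10,"grip":0.8},{"dx":-51,"dy":-340,"dz":-80,"wx":0,"wy":0,"wz":10,"grip":0.8}]'
python3 - <<'E'
from h import *
print(status.read_state()['tcp_pos'])
im=capture('top');s=capture('scene');cv2.imwrite('pics/top4.png',im);cv2.imwrite('pics/scene4.png',s)
a=cv2.resize(im[190:290,340:450],None,fx=4,fy=4,interpolation=2);b=cv2.resize(s[150:275,350:450],None,fx=3.2,fy=3.2,interpolation=2)[:400]
cv2.imwrite('pics/v12.png',np.hstack([a,b]))
E
```

```text
time: 26.85
tcp_pos: [395.3, -327.6, 299.0]
tool_rot: [-3.136, 0.003, 0.253]
force: [0.1, -0.6, 0.1]
gripper_width: 68.3
[ 395.28493411 -327.63255845  299.04640161]
```

View pics/v12.png

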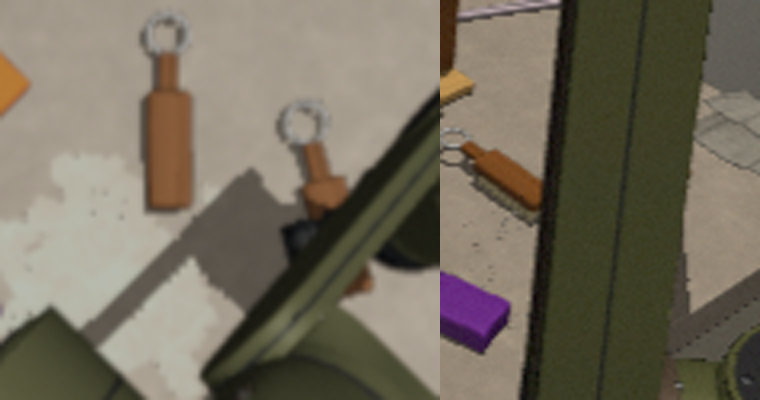

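Picture 12 (offset (340,190), ×4) shows that brush 0 was knocked: its ring is now at top pixel (381.3,198.3). Brush 1 is unchanged, ring at (415.8,221). I take brush 1 now.

```bash
python3 -m creep '[{"dx":0,"dy":0,"dz":0,"wx":0,"wy":0,"wz":0,"grip":0.8},{"dx":0,"dy":0,"dz":0,"wx":0,"wy":0,"wz":0,"grip":0.8}]'
python3 - <<'E'
from h import *
def q(c,z):
    P=np.array([w("top",340+a/4,190+b/4,z)[:2] for a,b in c]);d=[np.linalg.norm(P[i]-P[i-1]) for i in range(4)]
    print(P.mean(0).round(1),np.round(d,1),[np.degrees(np.arctan2(*(P[i]-P[i-1])[::-1])).round(1) for i in range(4)])
q([(148,92),(191,92),(192,208),(145,210)],30)
print(w("top",340+165/4,190+34/4,24.5),w("top",340+303/4,190+125/4,24.5))
E
```

```text
time: 27.12
tcp_pos: [396.8, -328.2, 302.8]
tool_rot: [3.138, -0.002, 0.255]
force: [0.7, 0.6, -1.3]
gripper_width: 68.5
[ 457.1 -208.5] [88.5 32.2 86.9 35. ] [np.float64(-1.5), np.float64(-88.8), np.float64(-179.8), np.float64(93.6)]
[ 545.89495949 -206.51238459   24.5       ] [ 478.75989521 -309.93343632   24.5       ]
```

```bash
python3 -m creep '[{"dx":-1.5,"dy":-4.5,"dz":-40,"wx":0,"wy":0,"wz":0,"grip":0.8},{"dx":-1.5,"dy":-4.5,"dz":-80,"wx":0,"wy":0,"wz":0,"grip":0.8},{"dx":-1.5,"dy":-4.5,"dz":-110,"wx":0,"wy":0,"wz":0,"grip":0.8},{"dx":-1.5,"dy":-4.5,"dz":-125,"wx":0,"wy":0,"wz":0,"grip":0.8},{"dx":-1.5,"dy":-4.5,"dz":-125,"wx":0,"wy":0,"wz":0,"grip":0.8},{"dx":-1.5,"dy":-4.5,"dz":-125,"wx":0,"wy":0,"wz":0,"grip":0.2},{"dx":-1.5,"dy":-4.5,"dz":-125,"wx":0,"wy":0,"wz":0,"grip":0.2},{"dx":-1.5,"dy":-4.5,"dz":-125,"wx":0,"wy":0,"wz":0,"grip":0.2},{"dx":-1.5,"dy":-4.5,"dz":-125,"wx":0,"wy":0,"wz":0,"grip":0.2},{"dx":-1.5,"dy":-4.5,"dz":-125,"wx":0,"wy":0,"wz":0,"grip":0.2},{"dx":-1.5,"dy":-4.5,"dz":-125,"wx":0,"wy":0,"wz":0,"grip":0.2},{"dx":-1.5,"dy":-4.5,"dz":-125,"wx":0,"wy":0,"wz":0,"grip":0.2}]' 60
python3 - <<'E'
import numpy as np
a=-.021;R=np.array([[np.cos(a),-np.sin(a),0],[np.sin(a),np.cos(a),0],[0,0,1]])
o=np.array([655.7,-166.2,165])
for y in(100,-100):
  for s,th in((95,32),(35,32),(30,60)):
    t=np.radians(th);bx=np.array([np.cos(t),0,np.sin(t)]);tz=np.array([np.sin(t),0,-np.cos(t)]);d=np.array([-np.cos(np.radians(58)),0,np.sin(np.radians(58))])
    print(y,s,th,(o+R@(np.array([0,y,0])+s*d-88*bx-155*tz)).round(1))
E
```

```text
time: 28.12
tcp_pos: [395.3, -333.7, 177.9]
tool_rot: [3.137, -0.003, 0.254]
force: [1.1, 0.5, 7.2]
gripper_width: 32.7
100 95 32 [450.7 -61.9 330.4]
100 35 32 [482.5 -62.5 279.5]
100 30 60 [463.7 -62.1 191.7]
-100 95 32 [ 446.5 -261.8  330.4]
-100 35 32 [ 478.3 -262.5  279.5]
-100 30 60 [ 459.5 -262.1  191.7]
```

```bash
python3 -m creep '[{"dx":0,"dy":0,"dz":40,"wx":0,"wy":0,"wz":0,"grip":0.2},{"dx":0,"dy":0,"dz":80,"wx":0,"wy":0,"wz":0,"grip":0.2},{"dx":0,"dy":0,"dz":115,"wx":0,"wy":0,"wz":0,"grip":0.2},{"dx":0,"dy":10,"dz":140,"wx":0,"wy":0,"wz":-5,"grip":0.2},{"dx":0,"dy":30,"dz":152,"wx":0,"wy":0,"wz":-10,"grip":0.2},{"dx":0,"dy":50,"dz":152,"wx":0,"wy":0,"wz":-15.8,"grip":0.2},{"dx":0,"dy":71,"dz":152,"wx":0,"wy":0,"wz":-15.8,"grip":0.2},{"dx":0,"dy":71,"dz":152,"wx":0,"wy":0,"wz":-15.8,"grip":0.2}]'
python3 -m creep '[{"dx":0,"dy":0,"dz":0,"wx":-0.1,"wy":-6,"wz":0,"grip":0.2},{"dx":0,"dy":0,"dz":0,"wx":-0.2,"wy":-12,"wz":0,"grip":0.2},{"dx":0,"dy":0,"dz":0,"wx":-0.4,"wy":-18,"wz":0,"grip":0.2},{"dx":0,"dy":0,"dz":0,"wx":-0.5,"wy":-24,"wz":0,"grip":0.2},{"dx":0,"dy":0,"dz":0,"wx":-0.6,"wy":-30,"wz":0,"grip":0.2},{"dx":0,"dy":0,"dz":0,"wx":-0.7,"wy":-32,"wz":0,"grip":0.2},{"dx":0,"dy":0,"dz":0,"wx":-0.7,"wy":-32,"wz":0,"grip":0.2},{"dx":0,"dy":0,"dz":0,"wx":-0.7,"wy":-32,"wz":0,"grip":0.2}]'
```

```text
time: 28.78
tcp_pos: [393.1, -258.5, 328.8]
tool_rot: [-3.14, 0.0, -0.021]
force: [-1.2, 0.4, -1.4]
gripper_width: 33.2
time: 29.45
tcp_pos: [393.9, -262.2, 328.0]
tool_rot: [3.141, -0.558, -0.022]
force: [0.2, 0.3, -0.7]
gripper_width: 32.9
```

```bash
python3 -m creep '[{"dx":20,"dy":0,"dz":3,"wx":0,"wy":0,"wz":0,"grip":0.2},{"dx":40,"dy":0,"dz":3,"wx":0,"wy":0,"wz":0,"grip":0.2},{"dx":53,"dy":0,"dz":3,"wx":0,"wy":0,"wz":0,"grip":0.2},{"dx":53,"dy":0,"dz":3,"wx":0,"wy":0,"wz":0,"grip":0.2},{"dx":53,"dy":0,"dz":3,"wx":0,"wy":0,"wz":0,"grip":0.2}]'
python3 - <<'E'
from h import *
im=capture('top');s=capture('scene');cv2.imwrite('pics/top5.png',im);cv2.imwrite('pics/scene5.png',s)
a=cv2.resize(im[120:220,330:430],None,fx=4,fy=4,interpolation=2);b=cv2.resize(s[80:180,290:390],None,fx=4,fy=4,interpolation=2)
cv2.imwrite('pics/v13.png',np.hstack([a,b]))
o=np.array([655.7,-166.2,165]);al=-.021;R=np.array([[np.cos(al),-np.sin(al),0],[np.sin(al),np.cos(al),0],[0,0,1]])
for y in(0,-100):
  for q in(0,75,95):
    X=o+R@[-.53*q,y,.848*q];print(y,q,X.round(),(4*(p('top',X)-[330,120])).round(),(4*(p('scene',X)-[290,80])).round()+[400,0])
E
```

```text
time: 29.87
tcp_pos: [448.2, -261.9, 330.9]
tool_rot: [3.141, -0.558, -0.019]
force: [-0.8, -0.4, -0.7]
gripper_width: 32.9
0 0 [ 656. -166.  165.] [174. 123.] [539. 264.]
0 75 [ 616. -165.  229.] [185. 156.] [572. 215.]
0 95 [ 605. -165.  246.] [188. 165.] [582. 200.]
-100 0 [ 654. -266.  165.] [318. 129.] [634. 228.]
-100 75 [ 614. -265.  229.] [336. 162.] [670. 178.]
-100 95 [ 603. -265.  246.] [341. 171.] [681. 164.]
```

View pics/v13.png

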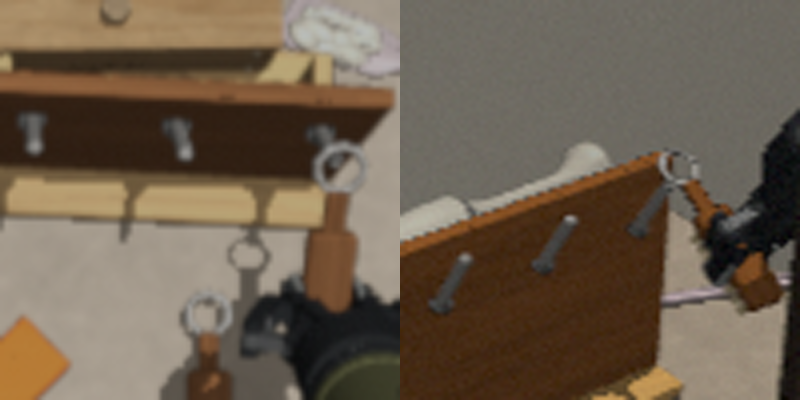

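```bash
python3 -m creep '[{"dx":5,"dy":0,"dz":-10,"wx":0,"wy":0,"wz":0,"grip":0.2},{"dx":12,"dy":0,"dz":-20,"wx":0,"wy":0,"wz":0,"grip":0.2},{"dx":18,"dy":0,"dz":-30,"wx":0,"wy":0,"wz":0,"grip":0.2},{"dx":25,"dy":0,"dz":-41,"wx":0,"wy":0,"wz":0,"grip":0.2},{"dx":31,"dy":0,"dz":-51,"wx":0,"wy":0,"wz":0,"grip":0.2},{"dx":31,"dy":0,"dz":-51,"wx":0,"wy":0,"wz":0,"grip":0.2},{"dx":31,"dy":0,"dz":-51,"wx":0,"wy":0,"wz":0,"grip":0.2}]'
python3 -m creep '[{"dx":0,"dy":0,"dz":0,"wx":0,"wy":0,"wz":0,"grip":0.2}]'
```

```text
time: 30.55
tcp_pos: [478.6, -261.6, 278.1]
tool_rot: [-3.139, -0.556, -0.023]
force: [-0.3, 0.2, -1.2]
gripper_width: 33.1
time: 30.63
tcp_pos: [478.5, -261.9, 279.2]
tool_rot: [-3.141, -0.558, -0.022]
force: [0.3, -0.2, -0.5]
gripper_width: 33.0
```

```bash
python3 -m creep '[{"dx":-4,"dy":0,"dz":-10,"wx":-0.1,"wy":-3.5,"wz":0,"grip":0.2},{"dx":-8.5,"dy":0,"dz":-21,"wx":-0.15,"wy":-7,"wz":0,"grip":0.2},{"dx":-12,"dy":0,"dz":-32,"wx":-0.2,"wy":-10.5,"wz":0,"grip":0.2},{"dx":-14.5,"dy":0,"dz":-43,"wx":-0.3,"wy":-14,"wz":0,"grip":0.2},{"dx":-16.5,"dy":0,"dz":-54,"wx":-0.4,"wy":-17.5,"wz":0,"grip":0.2},{"dx":-18,"dy":0,"dz":-65,"wx":-0.45,"wy":-21,"wz":0,"grip":0.2},{"dx":-18.5,"dy":0,"dz":-76,"wx":-0.5,"wy":-24.5,"wz":0,"grip":0.2},{"dx":-19,"dy":0,"dz":-88,"wx":-0.6,"wy":-28,"wz":0,"grip":0.2},{"dx":-19,"dy":0,"dz":-88,"wx":-0.6,"wy":-28,"wz":0,"grip":0.2},{"dx":-19,"dy":0,"dz":-88,"wx":-0.6,"wy":-28,"wz":0,"grip":0.2}]'
```

```text
time: 31.47
tcp_pos: [458.5, -262.9, 189.5]
tool_rot: [-3.136, -1.045, -0.031]
force: [0.1, 0.6, -2.1]
gripper_width: 32.9
```

```bash
python3 -m creep '[{"dx":0,"dy":0,"dz":0,"wx":0,"wy":0,"wz":0,"grip":0.5},{"dx":0,"dy":0,"dz":0,"wx":0,"wy":0,"wz":0,"grip":0.8},{"dx":0,"dy":0,"dz":0,"wx":0,"wy":0,"wz":0,"grip":0.8},{"dx":0,"dy":0,"dz":0,"wx":0,"wy":0,"wz":0,"grip":0.8},{"dx":0,"dy":0,"dz":0,"wx":0,"wy":0,"wz":0,"grip":0.8},{"dx":0,"dy":0,"dz":0,"wx":0,"wy":0,"wz":0,"grip":0.8},{"dx":-17,"dy":0,"dz":10,"wx":0,"wy":0,"wz":0,"grip":0.8},{"dx":-35,"dy":0,"dz":20,"wx":0,"wy":0,"wz":0,"grip":0.8},{"dx":-52,"dy":0,"dz":30,"wx":0,"wy":0,"wz":0,"grip":0.8},{"dx":-70,"dy":0,"dz":40,"wx":0,"wy":0,"wz":0,"grip":0.8},{"dx":-87,"dy":0,"dz":50,"wx":0,"wy":0,"wz":0,"grip":0.8},{"dx":-87,"dy":0,"dz":50,"wx":0,"wy":0,"wz":0,"grip":0.8}]'
python3 -m creep '[{"dx":5,"dy":0,"dz":10,"wx":0.1,"wy":7,"wz":0,"grip":0.8},{"dx":10,"dy":0,"dz":20,"wx":0.3,"wy":14,"wz":0,"grip":0.8},{"dx":15,"dy":0,"dz":35,"wx":0.4,"wy":21,"wz":0,"grip":0.8},{"dx":25,"dy":0,"dz":50,"wx":0.6,"wy":28,"wz":0,"grip":0.8},{"dx":35,"dy":10,"dz":65,"wx":0.7,"wy":35,"wz":0,"grip":0.8},{"dx":50,"dy":20,"dz":80,"wx":0.9,"wy":42,"wz":0,"grip":0.8},{"dx":60,"dy":35,"dz":80,"wx":1,"wy":49,"wz":0,"grip":0.8},{"dx":70,"dy":50,"dz":80,"wx":1.2,"wy":56,"wz":0,"grip":0.8},{"dx":84,"dy":54,"dz":80,"wx":1.3,"wy":60,"wz":0,"grip":0.8},{"dx":84,"dy":54,"dz":80,"wx":1.3,"wy":60,"wz":0,"grip":0.8},{"dx":84,"dy":54,"dz":80,"wx":1.3,"wy":60,"wz":0,"grip":0.8}]'
python3 - <<'E'
from h import *
im=capture('top');s=capture('scene');cv2.imwrite('pics/top6.png',im);cv2.imwrite('pics/scene6.png',s)
a=cv2.resize(im[130:270,330:430],None,fx=4,fy=4,interpolation=2);b=cv2.resize(s[80:220,290:390],None,fx=4,fy=4,interpolation=2)
cv2.imwrite('pics/v14.png',np.hstack([a,b]))
E
```

```text
time: 32.47
tcp_pos: [373.5, -265.6, 245.4]
tool_rot: [3.141, -1.046, -0.02]
force: [0.3, -0.1, 0.7]
gripper_width: 68.0
time: 33.38
tcp_pos: [459.5, -209.7, 324.3]
tool_rot: [-3.101, -0.28, -0.009]
force: [0.9, 1.7, -0.3]
gripper_width: 68.3
```

View pics/v14.png

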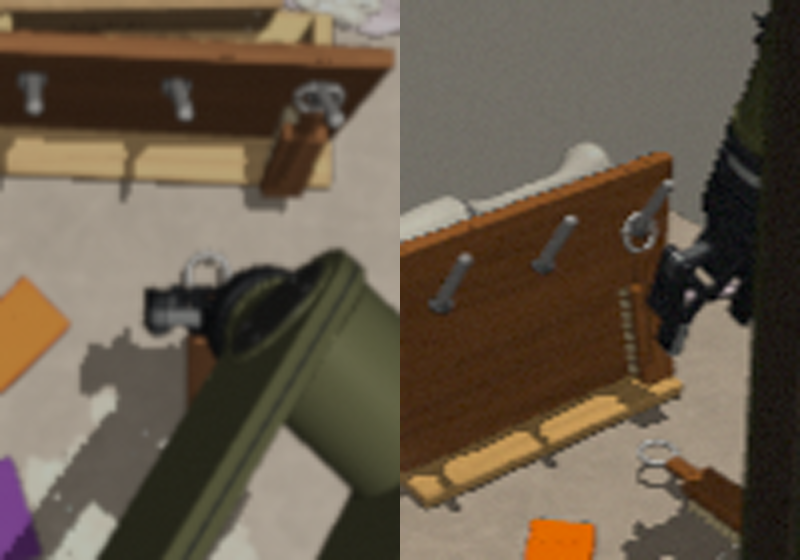

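Picture 14 shows brush 1 hanging on hook 2 with its ring at the root, and brush 0 still in its knocked position.

```bash
python3 -m creep '[{"dx":0,"dy":0,"dz":0,"wx":0,"wy":0,"wz":0,"grip":0.8},{"dx":0,"dy":0,"dz":0,"wx":0,"wy":0,"wz":0,"grip":0.8}]'
python3 - <<'E'
from h import *
from scipy.spatial.transform import Rotation as Q
s=status.read_state();print(s['tcp_pos'],s['joints'])
A=Q.from_euler('xyz',s['tool_rot']);B=Q.from_euler('xyz',[np.pi,0,np.radians(-0.3)])
print((B*A.inv()).as_rotvec(degrees=True))
E
```

```text
time: 33.65
tcp_pos: [458.5, -210.4, 322.9]
tool_rot: [-3.097, -0.285, -0.01]
force: [-0.8, -0.6, -0.3]
gripper_width: 68.5
[ 458.47476519 -210.36643152  322.92410798] [-0.58960072  0.24165454  1.86755752  0.26167228  0.83338205  0.8272023 ]
[-2.42657815 16.35878457 -0.11651596]
```

```bash
python3 -m creep '[{"dx":-1,"dy":2.5,"dz":0,"wx":-1,"wy":7,"wz":0,"grip":0.8},{"dx":-1,"dy":2.5,"dz":0,"wx":-2.2,"wy":14,"wz":0.3,"grip":0.8},{"dx":-1,"dy":2.5,"dz":-20,"wx":-2.4,"wy":16.4,"wz":0.5,"grip":0.8},{"dx":-1,"dy":2.5,"dz":-50,"wx":-2.4,"wy":16.4,"wz":0.5,"grip":0.8},{"dx":-1,"dy":2.5,"dz":-50,"wx":-2.4,"wy":16.4,"wz":0.5,"grip":0.8},{"dx":-1,"dy":2.5,"dz":-50,"wx":-2.4,"wy":16.4,"wz":0.5,"grip":0.8}]'
python3 -m creep '[{"dx":0,"dy":0,"dz":0,"wx":0,"wy":0,"wz":0,"grip":0.8}]'
python3 - <<'E'
from h import *
s=capture('scene');cv2.imwrite('pics/scene7.png',s);a=cv2.imread('pics/scene6.png')
# brush 0 seen in scene: unchanged since?
d=cv2.absdiff(a,s)[185:215,345:375].max(2);print((d>40).sum())
E
```

```text
time: 34.15
tcp_pos: [456.0, -208.2, 271.9]
tool_rot: [-3.138, 0.006, 0.004]
force: [0.5, -0.2, 0.7]
gripper_width: 68.2
time: 34.23
tcp_pos: [457.2, -208.9, 273.8]
tool_rot: [-3.141, 0.002, 0.004]
force: [-0.5, -0.5, 0.1]
gripper_width: 68.4
173
```

```bash
python3 -m creep '[{"dx":0.5,"dy":1,"dz":-40,"wx":0,"wy":0,"wz":0,"grip":0.8},{"dx":0.5,"dy":1,"dz":-80,"wx":0,"wy":0,"wz":0,"grip":0.8},{"dx":0.5,"dy":1,"dz":-95,"wx":0,"wy":0,"wz":0,"grip":0.8},{"dx":0.5,"dy":1,"dz":-95,"wx":0,"wy":0,"wz":0,"grip":0.8},{"dx":0.5,"dy":1,"dz":-95,"wx":0,"wy":0,"wz":0,"grip":0.2},{"dx":0.5,"dy":1,"dz":-95,"wx":0,"wy":0,"wz":0,"grip":0.2},{"dx":0.5,"dy":1,"dz":-95,"wx":0,"wy":0,"wz":0,"grip":0.2},{"dx":0.5,"dy":1,"dz":-95,"wx":0,"wy":0,"wz":0,"grip":0.2},{"dx":0.5,"dy":1,"dz":-95,"wx":0,"wy":0,"wz":0,"grip":0.2},{"dx":0.5,"dy":1,"dz":-95,"wx":0,"wy":0,"wz":0,"grip":0.2},{"dx":0.5,"dy":1,"dz":-95,"wx":0,"wy":0,"wz":0,"grip":0.2}]' 60
```

```text
time: 35.2
tcp_pos: [459.3, -208.4, 180.9]
tool_rot: [3.138, -0.002, 0.005]
force: [-0.9, -0.9, 7.1]
gripper_width: 33.0
```

```bash
python3 -m creep '[{"dx":-10,"dy":0,"dz":40,"wx":0,"wy":0,"wz":0,"grip":0.2},{"dx":-20,"dy":0,"dz":78,"wx":0,"wy":0,"wz":0,"grip":0.2},{"dx":-40,"dy":10,"dz":110,"wx":0,"wy":0,"wz":-1.5,"grip":0.2},{"dx":-55,"dy":30,"dz":135,"wx":0,"wy":0,"wz":-1.5,"grip":0.2},{"dx":-60,"dy":55,"dz":150,"wx":0,"wy":0,"wz":-1.5,"grip":0.2},{"dx":-60,"dy":85,"dz":150,"wx":0,"wy":0,"wz":-1.5,"grip":0.2},{"dx":-60,"dy":115,"dz":150,"wx":0,"wy":0,"wz":-1.5,"grip":0.2},{"dx":-60,"dy":146,"dz":150,"wx":0,"wy":0,"wz":-1.5,"grip":0.2},{"dx":-60,"dy":146,"dz":150,"wx":0,"wy":0,"wz":-1.5,"grip":0.2},{"dx":-60,"dy":146,"dz":150,"wx":0,"wy":0,"wz":-1.5,"grip":0.2}]'
python3 -m creep '[{"dx":0,"dy":0,"dz":0,"wx":-0.1,"wy":-6,"wz":0,"grip":0.2},{"dx":0,"dy":0,"dz":0,"wx":-0.2,"wy":-12,"wz":0,"grip":0.2},{"dx":0,"dy":0,"dz":0,"wx":-0.4,"wy":-18,"wz":0,"grip":0.2},{"dx":0,"dy":0,"dz":0,"wx":-0.5,"wy":-24,"wz":0,"grip":0.2},{"dx":0,"dy":0,"dz":0,"wx":-0.6,"wy":-30,"wz":0,"grip":0.2},{"dx":0,"dy":0,"dz":0,"wx":-0.7,"wy":-32,"wz":0,"grip":0.2},{"dx":0,"dy":0,"dz":0,"wx":-0.7,"wy":-32,"wz":0,"grip":0.2},{"dx":0,"dy":0,"dz":0,"wx":-0.7,"wy":-32,"wz":0,"grip":0.2},{"dx":0,"dy":0,"dz":0,"wx":-0.7,"wy":-32,"wz":0,"grip":0.2}]'
```

```text
time: 36.03
tcp_pos: [397.8, -60.4, 329.7]
tool_rot: [3.14, 0.001, -0.018]
force: [-0.1, 0.2, 0.0]
gripper_width: 32.8
time: 36.78
tcp_pos: [398.7, -62.4, 329.1]
tool_rot: [3.139, -0.556, -0.021]
force: [-0.7, -0.9, -0.6]
gripper_width: 32.9
```

```bash
python3 -m creep '[{"dx":20,"dy":0.5,"dz":1,"wx":0,"wy":0,"wz":0,"grip":0.2},{"dx":40,"dy":0.5,"dz":1,"wx":0,"wy":0,"wz":0,"grip":0.2},{"dx":52,"dy":0.5,"dz":1,"wx":0,"wy":0,"wz":0,"grip":0.2},{"dx":52,"dy":0.5,"dz":1,"wx":0,"wy":0,"wz":0,"grip":0.2},{"dx":52,"dy":0.5,"dz":1,"wx":0,"wy":0,"wz":0,"grip":0.2}]'
python3 - <<'E'
from h import *
im=capture('top');s=capture('scene');cv2.imwrite('pics/top8.png',im);cv2.imwrite('pics/scene8.png',s)
a=cv2.resize(im[120:220,330:430],None,fx=4,fy=4,interpolation=2);b=cv2.resize(s[80:180,280:380],None,fx=4,fy=4,interpolation=2)
cv2.imwrite('pics/v15.png',np.hstack([a,b]))
o=np.array([655.7,-166.2,165]);al=-.021;R=np.array([[np.cos(al),-np.sin(al),0],[np.sin(al),np.cos(al),0],[0,0,1]])
X=o+R@[-.53*95,100,.848*95];print(X.round(),(4*(p('top',X)-[330,120])).round(),(4*(p('scene',X)-[280,80])).round()+[400,0])
E
```

```text
time: 37.2
tcp_pos: [450.8, -61.2, 329.4]
tool_rot: [3.14, -0.555, -0.02]
force: [-0.2, 1.1, -1.1]
gripper_width: 32.9
[607. -65. 246.] [ 35. 159.] [515. 240.]
```

View pics/v15.png

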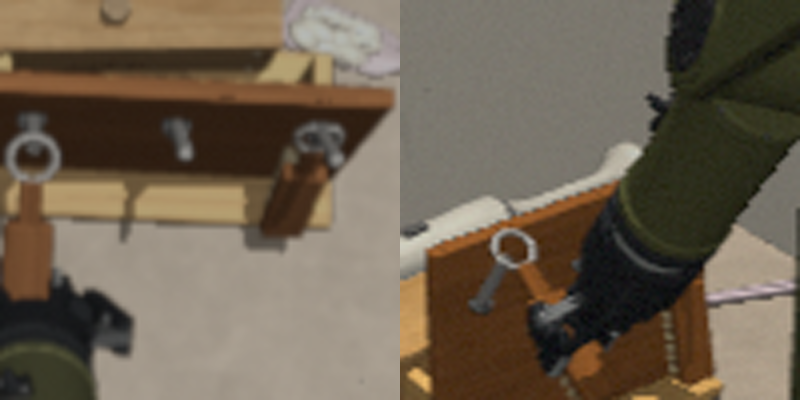

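Picture 15 shows ring 0 at top crop (33,158), against a predicted (35,159) on the hook 0 axis, so it is in line. I slide it on.

```bash
python3 -m creep '[{"dx":5,"dy":-0.5,"dz":-10,"wx":0,"wy":0,"wz":0,"grip":0.2},{"dx":12,"dy":-1,"dz":-20,"wx":0,"wy":0,"wz":0,"grip":0.2},{"dx":18,"dy":-1,"dz":-30,"wx":0,"wy":0,"wz":0,"grip":0.2},{"dx":25,"dy":-1,"dz":-41,"wx":0,"wy":0,"wz":0,"grip":0.2},{"dx":31,"dy":-1,"dz":-51,"wx":0,"wy":0,"wz":0,"grip":0.2},{"dx":31,"dy":-1,"dz":-51,"wx":0,"wy":0,"wz":0,"grip":0.2},{"dx":31,"dy":-1,"dz":-51,"wx":0,"wy":0,"wz":0,"grip":0.2},{"dx":31,"dy":-1,"dz":-51,"wx":0,"wy":0,"wz":0,"grip":0.2}]'
```

```text
time: 37.97
tcp_pos: [480.5, -62.1, 278.8]
tool_rot: [3.14, -0.555, -0.021]
force: [0.1, 0.2, -0.4]
gripper_width: 32.8
```

```bash
python3 -m creep '[{"dx":-4,"dy":0,"dz":-10,"wx":-0.1,"wy":-3.5,"wz":0,"grip":0.2},{"dx":-8.5,"dy":0,"dz":-21,"wx":-0.15,"wy":-7,"wz":0,"grip":0.2},{"dx":-12,"dy":0,"dz":-32,"wx":-0.2,"wy":-10.5,"wz":0,"grip":0.2},{"dx":-14.5,"dy":0,"dz":-43,"wx":-0.3,"wy":-14,"wz":0,"grip":0.2},{"dx":-16.5,"dy":0,"dz":-54,"wx":-0.4,"wy":-17.5,"wz":0,"grip":0.2},{"dx":-18,"dy":0,"dz":-65,"wx":-0.45,"wy":-21,"wz":0,"grip":0.2},{"dx":-18.5,"dy":0,"dz":-76,"wx":-0.5,"wy":-24.5,"wz":0,"grip":0.2},{"dx":-19,"dy":0,"dz":-88,"wx":-0.6,"wy":-28,"wz":0,"grip":0.2},{"dx":-19,"dy":0,"dz":-88,"wx":-0.6,"wy":-28,"wz":0,"grip":0.2},{"dx":-19,"dy":0,"dz":-88,"wx":-0.6,"wy":-28,"wz":0,"grip":0.2}]'
python3 -m creep '[{"dx":0,"dy":0,"dz":0,"wx":0,"wy":0,"wz":0,"grip":0.5},{"dx":0,"dy":0,"dz":0,"wx":0,"wy":0,"wz":0,"grip":0.8},{"dx":0,"dy":0,"dz":0,"wx":0,"wy":0,"wz":0,"grip":0.8},{"dx":0,"dy":0,"dz":0,"wx":0,"wy":0,"wz":0,"grip":0.8},{"dx":0,"dy":0,"dz":0,"wx":0,"wy":0,"wz":0,"grip":0.8},{"dx":0,"dy":0,"dz":0,"wx":0,"wy":0,"wz":0,"grip":0.8},{"dx":-17,"dy":0,"dz":10,"wx":0,"wy":0,"wz":0,"grip":0.8},{"dx":-35,"dy":0,"dz":20,"wx":0,"wy":0,"wz":0,"grip":0.8},{"dx":-52,"dy":0,"dz":30,"wx":0,"wy":0,"wz":0,"grip":0.8},{"dx":-70,"dy":0,"dz":40,"wx":0,"wy":0,"wz":0,"grip":0.8},{"dx":-87,"dy":0,"dz":50,"wx":0,"wy":0,"wz":0,"grip":0.8},{"dx":-87,"dy":0,"dz":50,"wx":0,"wy":0,"wz":0,"grip":0.8}]'
python3 -m creep '[{"dx":0,"dy":-20,"dz":20,"wx":0,"wy":0,"wz":0,"grip":0.8},{"dx":0,"dy":-50,"dz":50,"wx":0,"wy":0,"wz":0,"grip":0.8},{"dx":0,"dy":-80,"dz":70,"wx":0,"wy":0,"wz":0,"grip":0.8},{"dx":0,"dy":-110,"dz":90,"wx":0,"wy":0,"wz":0,"grip":0.8},{"dx":0,"dy":-140,"dz":100,"wx":0,"wy":0,"wz":0,"grip":0.8},{"dx":0,"dy":-180,"dz":100,"wx":0,"wy":0,"wz":0,"grip":0.8},{"dx":0,"dy":-220,"dz":100,"wx":0,"wy":0,"wz":0,"grip":0.8},{"dx":0,"dy":-260,"dz":100,"wx":0,"wy":0,"wz":0,"grip":0.8},{"dx":0,"dy":-300,"dz":100,"wx":0,"wy":0,"wz":0,"grip":0.8},{"dx":0,"dy":-300,"dz":100,"wx":0,"wy":0,"wz":0,"grip":0.8},{"dx":0,"dy":-300,"dz":100,"wx":0,"wy":0,"wz":0,"grip":0.8},{"dx":0,"dy":-300,"dz":100,"wx":0,"wy":0,"wz":0,"grip":0.8}]'
python3 - <<'E'
from h import *
im=capture('top');s=capture('scene');cv2.imwrite('pics/top9.png',im);cv2.imwrite('pics/scene9.png',s)
a=cv2.resize(im[125:225,215:425],None,fx=2.8,fy=2.8,interpolation=2);b=cv2.resize(s[90:290,190:400],None,fx=2.8,fy=2.8,interpolation=2)[:560]
c=np.zeros((600,800,3),np.uint8);t=cv2.resize(s[90:270,190:390],(400,360),interpolation=2);c[240:600,:400]=t
c[240:600,400:]=cv2.resize(s[100:208,275:395],(400,360),interpolation=2);c[:240,:504]=cv2.resize(im[125:225,215:425],(504,240),interpolation=2)
cv2.imwrite('pics/v16.png',c)
E
```

```text
time: 38.8
tcp_pos: [479.5, -57.0, 213.0]
tool_rot: [-2.971, -0.79, -0.062]
force: [5.5, -17.6, 6.1]
gripper_width: 32.5
time: 39.8
tcp_pos: [404.0, -55.4, 277.0]
tool_rot: [-2.97, -0.744, -0.035]
force: [0.5, 1.2, 0.5]
gripper_width: 68.1
time: 40.8
tcp_pos: [405.5, -355.3, 373.8]
tool_rot: [-2.963, -0.74, -0.041]
force: [-0.3, 0.2, 0.3]
gripper_width: 68.4
```

View pics/v16.png

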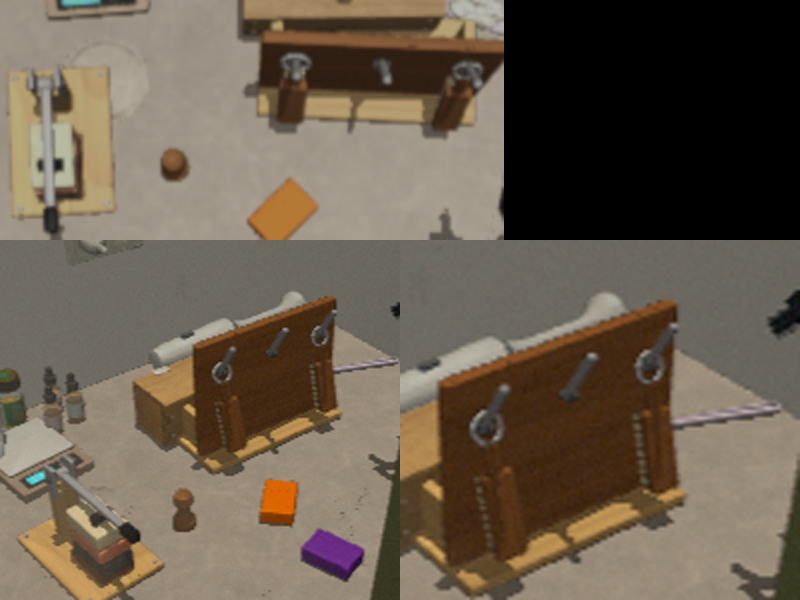

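Picture 16 shows both brushes hanging ring-up on hooks 0 and 2, at the roots, with the lever still on the column. I wait a second, check that everything is at rest, and hand in.

```bash
python3 -m creep '[{"dx":0,"dy":0,"dz":0,"wx":0,"wy":0,"wz":0,"grip":0.8},{"dx":0,"dy":0,"dz":0,"wx":0,"wy":0,"wz":0,"grip":0.8},{"dx":0,"dy":0,"dz":0,"wx":0,"wy":0,"wz":0,"grip":0.8},{"dx":0,"dy":0,"dz":0,"wx":0,"wy":0,"wz":0,"grip":0.8},{"dx":0,"dy":0,"dz":0,"wx":0,"wy":0,"wz":0,"grip":0.8},{"dx":0,"dy":0,"dz":0,"wx":0,"wy":0,"wz":0,"grip":0.8},{"dx":0,"dy":0,"dz":0,"wx":0,"wy":0,"wz":0,"grip":0.8},{"dx":0,"dy":0,"dz":0,"wx":0,"wy":0,"wz":0,"grip":0.8},{"dx":0,"dy":0,"dz":0,"wx":0,"wy":0,"wz":0,"grip":0.8},{"dx":0,"dy":0,"dz":0,"wx":0,"wy":0,"wz":0,"grip":0.8},{"dx":0,"dy":0,"dz":0,"wx":0,"wy":0,"wz":0,"grip":0.8},{"dx":0,"dy":0,"dz":0,"wx":0,"wy":0,"wz":0,"grip":0.8}]'
python3 - <<'E'
from h import *
a=cv2.imread('pics/top9.png');b=capture('top');b2=capture('top');s=cv2.imread('pics/scene9.png');s2=capture('scene')
print([(cv2.absdiff(x,y)[r].max(2)>40).sum() for x,y,r in((a,b,np.s_[125:225,200:425]),(b,b2,np.s_[125:225,200:425]),(s,s2,np.s_[90:290,190:375]))])
print(bot.sign_off())
E
```

```text
time: 41.9
tcp_pos: [405.3, -356.1, 374.9]
tool_rot: [-2.967, -0.741, -0.04]
force: [0.4, 0.2, -0.2]
gripper_width: 67.9
[np.int64(7), np.int64(0), np.int64(1)]
the job is handed in; nothing more can be done
None
```

I finished both stands and handed the job in at about 42 s; no verdict was reported.

**Soap stand:** I raised the lever and stacked the three bars that lay in front of it on the pad, charcoal, then salmon, then cream. I then lowered the lever until its foot rested on the cream bar.
- The cream bar measured about (-1, -1) mm off the pad centre.
- The charcoal and salmon bars looked flush to within about 4–6 mm, with the two cameras differing by a few millimetres. That is inside the 10 mm limit, but they were not measured as closely as the cream bar.
- The lever's grip showed at the pixel expected for a lever resting on three bars.

**Brush rack:** Only two brushes were present. They hang ring-up at the root of hook_0 and hook_2.
- One brush was knocked forward partway through, so I measured it again before picking it up.
- On the last tilt at hook_0 the wrist reached its limit, so it stopped about 15° short with around 17 N of side force. The brush still dropped onto the hook correctly.

**Final checks:** Pictures taken about a second apart showed nothing moving. The arm was clear of everything, and I never reached near the stamp, jar or dropper. At the last look the stamp was in place; I did not re-measure the jar and dropper.

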